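Wind the sherd under the magnifier

TASK

Bring the sherd on the little traverse stage under the green-rimmed magnifier: fit the loose crank fully down on the stage's square shaft end and wind it round until the red line on the carriage is centred under the lens. The glass jar stands in the way of the crank's swing, so slide it clear first, upright on the table. Keep off the sherd, leave the stone where it is, and finish with the crank left on the shaft.

Things in the scene. Friction and masses are not known exactly. Their poses are not given: they have to be found in the camera images.
- stage: grey drive box of the hand-wound stage, 64 x 64 x 32 mm, fixed; origin on the table straight under the vertical shaft's axis; stage +x points to the rail, +y along the rail. The steel bearing face (44 mm across) round the shaft is 36 mm above the origin. The rail, 340 mm long, 80 mm wide, 36 mm high, lies 170 mm behind the shaft (stage +x) and is joined to the box by a low tube
- shaft (a joint): turn of the vertical square shaft end, rad, positive anticlockwise from above; at 0 its flats are parallel to stage x and y. 16 mm square, 26 mm above the bearing face, with an 8 mm dome on top. Needs about 0.1 N m, stays where it is left. One turn anticlockwise carries the carriage 24 mm towards stage +y (clockwise: -y); the carriage is moved only by this
- carriage (a joint): place of the carriage on the rail, m, along stage +y, 0 at mid rail; stops at -0.10 and +0.10. Begins near the middle
- carriage_mark (a point): centre of the carriage (aluminium plate 84 x 80 mm), on its top face 44 mm above the table; level in y with the red line on the carriage's front edge
- sherd: dark potsherd 81 mm long held on the carriage; origin under its centre, rides with the carriage; not to be touched
- crank: loose dark steel crank, stands hub down. Origin: centre of the hub's underside, z up, x along the arm to the grip. Hub 34 mm square (sides along crank x, y), 46 mm high; socket below 19.6 mm square, 34 mm deep, flats along crank x, y. Arm 16 mm wide, 36 to 46 mm up; ball counterweight reaches 57 mm the other way. 0.35 kg. Seated, the underside rests on the bearing face, with 15 degrees of play
- crank_grip (a point): middle of the crank's red grip, on its axis, 60 mm from the hub's axis and 68 mm above the hub's underside. The grip is 22 mm thick, from 46 to 88 mm above the underside, and spins freely on its pin
- magnifier: fixed stand with a green-rimmed lens 71 mm across, rim 135 to 145 mm above the table, over the rail towards one end; its post stands behind the rail. Origin on the table under the lens centre; axes as the stage's. Which end it stands at varies
- lamp: fixed stand of the same build with a square black lamp 64 mm wide, over the other end of the rail; nothing to do with it. Origin on the table under the lamp's centre
- jar: clear glass sample jar with pale contents and a dark green lid, straight-sided, 68 mm across, 90 mm high, about 0.2 kg, loose in front of the shaft in the crank's swing (the swing is 71 mm round the shaft axis); origin at the centre of its underside
- stone: loose pale rounded stone, 56 x 59 x 49 mm, on the other side of the stage from the crank; bystander, not to be moved; origin at the centre of its underside
Mind the look-alikes: they are no part of the job. What is shaped like the jar but purple or yellow is not meant.

How it is judged (in metres and radians):
On the way, in this order (a step that is already met when the one before it is completed fails the run):
1. the jar is clear of the swing and the crank is fully down on the shaft, before any winding (horizontal distance between crank and stage below 0.005 m and height (world z) of crank below 0.041 m and angle between crank's own z axis and vertical below 0.12 rad and distance of carriage_mark from where it was at the start of the episode below 0.012 m and horizontal distance between jar and stage above 0.104 m), for 0.1 s.
2. the carriage is being wound with the crank on the shaft, the jar out of its way (horizontal distance between crank and stage below 0.006 m and height (world z) of crank below 0.046 m and distance of carriage_mark from where it was at the start of the episode above 0.03 m and contact force between the fingers and crank above 0.3 N and horizontal distance between jar and stage above 0.104 m), for 0.05 s.
At the end, for the whole second after the job is handed in: carriage centre within 6 mm of the lens centre along the rail; crank seated on the shaft (within 6 mm of fully down, upright, at rest); jar upright on the table, its axis more than 104 mm from the shaft's; stone within 30 mm of its start (y of carriage_mark in the frame of magnifier between -0.006 and 0.006 m and horizontal distance between crank and stage below 0.006 m and height (world z) of crank below 0.042 m and angle between crank's own z axis and vertical below 0.12 rad and horizontal distance between jar and stage above 0.104 m and angle between jar's own z axis and vertical below 0.1 rad and height (world z) of jar between -0.01 and 0.01 m and linear speed of each of jar, crank below 0.02 m/s and distance of stone from where it was at the start of the episode below 0.03 m); the robot touches nothing.
It fails at once if the jar is tipped over (angle between jar's own z axis and vertical above 0.5 rad).
It fails at once if the crank is run hard into the jar (contact force between crank and jar above 5 N).
It fails at once if the robot touches the sherd (contact force between any of the fingers, the arm and sherd above 1 N).
It fails at once if the stone is knocked away (distance of stone from where it was at the start of the episode above 0.03 m).
It also fails if it takes over 72 s, if anything falls off the work surface, if the arm or the gripper's body presses on something with over 40 N, if the wrist force passes 120 N, or if a joint passes its speed limit or range.

ROBOT

A 6-joint arm with a two-finger parallel gripper is mounted at the origin on a cart in front of the work surface, level with it; the furniture and walls round the work are solid. World frame = base frame: x ahead of the robot, y to its left, z up, the work surface at z = 0. Lengths are in m, angles in degrees, forces in N, time in s.
With the tool pointing down it reaches from about 0.4 to 0.825 m from the base axis. Payload 7 kg.
Tool frame: the origin (TCP) lies at the very end of the fingers, on their centre line; the grasp point (between the pads) lies behind it (r.grasp_offset is the z of the grasp point in the tool frame, in m); z points along the fingers, y is the direction in which the jaws open and shut (so a half turn about z gives the same grasp; the last joint's range is limited). The gripper opens to 88 mm and grips with 3 to 60 N. Pads are 19 mm wide; open, the fingers measure 130 mm over their backs; the gripper's body (78 mm by 193 mm) begins 47 mm behind the grasp point.
Start: joints at [-54.998, 20.546, 0.682, 0, -70.136, -16.507], TCP at [0.214, -0.64, 0.193] pointing down, gripper open.
Joint ranges: [-176.03, 176.03], [-82.01, 121.73], [-58.28, 71.71], [-173.87, 95.51], [-174.79, -0.11], [-173.66, 173.66]. Speed limits (degrees/s): [136.94, 136.94, 172.46, 180, 180, 180].

INTERFACE

Orientations are given as [roll, pitch, yaw] about the fixed x, y, z axes, in that order (R = Rz(yaw) Ry(pitch) Rx(roll)).
In Python, from plant import r gives the robot as it stands. The module is installed in compiled form; this text tells all that it offers.
- The arm moves only by the tool servo_tool, never from a script. Its argument "targets" is a list of rows, each an object of numbers: "dx", "dy", "dz": the shift along the world's x, y, z in cm; "spin": the turn about the world's z in rad; "grip": the opening in per cent of the stroke, from 0 (shut) to 100 (fully open). A call has exactly 10 rows; each row is the pose to reach, as a shift and turn from the pose commanded when the call began; what a row does not reach only later rows make up. A row lasts 1/12 s, in which the tool goes at most 41.7 mm and 7.16 degrees, less where a joint would pass 70% of its speed; a pose out of reach is approached as far as the arm can. A call with a gripper value outside its range is refused whole. The fingers move at their own pace and stop on an object; "squeeze" is the grip in N (left out, the last holds). Time passes only in rows, so rows that repeat a pose let the fingers close, or fill a call up. It gives the time, the measured TCP pose, the force and the opening at its end, in the units of the state.
- r.get_state(): the state, without advancing time (a new reading comes with each control period).
- r.capture(name): name is "scene" or "top" or "wrist"; returns the picture (400x640x3 uint8, blue, green, red); there is no depth.
- r.get_calibration(name): a dict with "K" (3x3 intrinsics, pixels), "k1" (the pictures are not rectified: a ray, as slopes to the right and down, at radius r is drawn at 1 + k1 r^2 times it, then the intrinsics apply), "extrinsics" (4x4, takes a point from camera to world coordinates). Camera axes: x right, y down, z forward; pixel columns grow to the right and rows downward; lengths in m; the calibration is good to about 2 mm. A picture is of the moment at which its call begins: read the wrist's pose just before it. get_calibration takes no time and is no camera call; for the wrist camera it gives the pose at the moment of the call.
- r.close_job(): hands the job in, once; it reports no verdict.
Trained networks look in the newest picture that a camera, given by its name, has taken for a name from the list of things; names that differ only in an ending like _2 or _b are one class to them, and where a whole thing is asked for, a point or a joint stands for the part that bears it (a point fixed in the world has none). Each returns a list of dicts, best first, with "p" (0 to 1); they miss things now and then, are a little off and sometimes report something else, mostly with a low value. They report only what shows in the picture. A call takes as long as a camera call. They do not tell look-alikes from the thing itself.
- r.cut_out(name, camera): "mask" (400x640 bool, what is visible of it) and "extent" ([left, top, right, bottom] in pixels, round what is visible of it).
The state is a dict: "time_s": time; "joints": joint angles; "qd": joint speeds; "joint_torque": joint torques, N m; "tcp_pos": TCP position; "eef_rot": TCP orientation; "contact_force": force on the tool from outside, world axes, zero at the start; "moment": the same for the moment, N m; "gripper_width": finger opening in m.
Only numpy, scipy, OpenCV 4.12 (cv2) and the standard library are available. Lean on these libraries where they do the work, as an engineer would, in place of code of your own. Each camera call takes 0.05 s, during which the arm holds its last target. There are 200 camera calls.

## Working session

There is one attempt and no reset: what is moved stays moved. The work goes in short steps, Python scripts to look and compute and a tool call to move; the robot and the scene stay as the last step left them, time stands still between calls to the robot, and variables do not carry over. Pictures are saved under pics/ and viewed, about 8 in all and at most 12, crops included, and the job is handed in when it is done.

Besides the shell and the picture viewer there is one more tool, called after ">>>" as name(argument=value, ...) on one line, values as JSON. servo_tool: Moves the arm, as the interface text tells. Its arguments: {"type":"object","properties":{"targets":{"type":"array"},"squeeze":{"type":"number"}},"required":["targets"]}

```bash
mkdir -p pics && cat > h.py <<'E'
import numpy as np, cv2
from plant import r
def ray(cam,uv,cal=None):
    c=cal or r.get_calibration(cam);K=np.array(c["K"]);k1=c["k1"];T=np.array(c["extrinsics"])
    d=np.array([(uv[0]-K[0,2])/K[0,0],(uv[1]-K[1,2])/K[1,1]]);s=d.copy()
    for _ in range(20): s=d/(1+k1*(s@s))
    return T[:3,3],T[:3,:3]@np.array([s[0],s[1],1.])
def onz(cam,uv,z,cal=None):
    o,d=ray(cam,uv,cal);return o+d*(z-o[2])/d[2]
def proj(cam,p,cal=None):
    c=cal or r.get_calibration(cam);K=np.array(c["K"]);T=np.array(c["extrinsics"])
    q=T[:3,:3].T@(np.array(p)-T[:3,3]);s=q[:2]/q[2];s=s*(1+c["k1"]*(s@s))
    return np.array([K[0,0]*s[0]+K[0,2],K[1,1]*s[1]+K[1,2]])
E
python3 - <<'E'
from h import *
np.set_printoptions(precision=4,suppress=True)
print(r.get_state(),r.grasp_offset)
ims=[]
for c in ["scene","top"]:
    im=r.capture(c);cv2.imwrite(f"pics/{c}0.png",im);ims.append(im)
    k=r.get_calibration(c);print(c,k["extrinsics"],k["K"],k["k1"])
    for n in ["stage","shaft","carriage","crank","crank_grip","magnifier","lamp","jar","stone","sherd"]:
        for o in r.cut_out(n,c)[:4]:
            m=o["mask"];ys,xs=np.nonzero(m)
            print(n,round(o["p"],2),np.round(o["extent"]),round(xs.mean(),1),round(ys.mean(),1),m.sum())
E
```

```text
{'time_s': 0.0, 'joints': array([-54.999 ,  20.5906,   0.6311,  -0.0192, -70.1356, -16.5073]), 'qd': array([ 0.0353,  0.0772, -0.0287,  0.0348, -0.0401,  0.0229]), 'joint_torque': array([ -0.0009, -58.2718,  29.3057,   6.997 ,   0.0068,  -0.0001]), 'tcp_pos': array([ 0.2139, -0.6396,  0.1924]), 'eef_rot': array([ 179.9038,   -0.0097, -161.5128]), 'contact_force': array([-0.1502,  0.2626, -0.1176]), 'moment': array([0.0652, 0.0284, 0.0007]), 'gripper_width': 0.08773785754811103} -0.0188
scene [[ 0.651  -0.3064  0.6945 -0.2466]
 [-0.759  -0.2441  0.6037 -0.6604]
 [-0.0154 -0.9201 -0.3914  0.5066]
 [ 0.      0.      0.      1.    ]] [[395.9408   0.     320.1069]
 [  0.     395.9408 202.853 ]
 [  0.       0.       1.    ]] -0.05998966395258267
stage 0.92 [300. 181. 404. 224.] 350.3 202.6 2087
carriage 0.71 [335. 186. 370. 201.] 352.9 193.5 397
crank 0.97 [410. 205. 443. 248.] 426.0 228.6 631
crank_grip 0.87 [409. 203. 436. 246.] 425.3 229.6 526
magnifier 0.5 [323. 148. 348. 186.] 336.5 161.0 303
jar 0.83 [311. 212. 335. 253.] 322.1 226.3 436
jar 0.63 [276. 198. 306. 234.] 289.5 216.2 635
[... 497 characters left out ...]
.5 391
shaft 0.57 [306. 197. 310. 202.] 308.1 200.1 22
carriage 0.9 [299. 123. 328. 154.] 311.6 139.1 910
crank 0.69 [249. 119. 373. 215.] 309.8 153.5 3677
crank 0.65 [407. 140. 426. 191.] 417.2 167.3 526
crank_grip 0.84 [410. 141. 427. 190.] 417.5 167.5 479
crank_grip 0.37 [328. 103. 356. 143.] 341.9 126.9 755
magnifier 0.96 [260.  99. 293. 142.] 276.0 124.6 779
lamp 0.64 [327. 105. 355. 146.] 341.9 127.1 746
lamp 0.37 [297. 123. 326. 155.] 311.7 139.2 937
jar 0.84 [283. 222. 308. 245.] 296.5 229.6 499
jar 0.74 [338. 228. 368. 252.] 352.8 240.0 533
jar 0.57 [366. 258. 398. 283.] 381.8 269.5 630
stone 0.71 [227. 178. 249. 200.] 237.4 187.6 329
sherd 0.84 [303. 121. 320. 152.] 311.3 136.7 370
```

View pics/scene0.png

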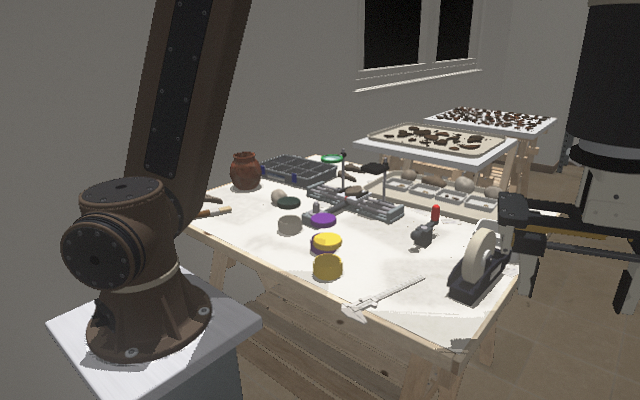

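View pics/top0.png

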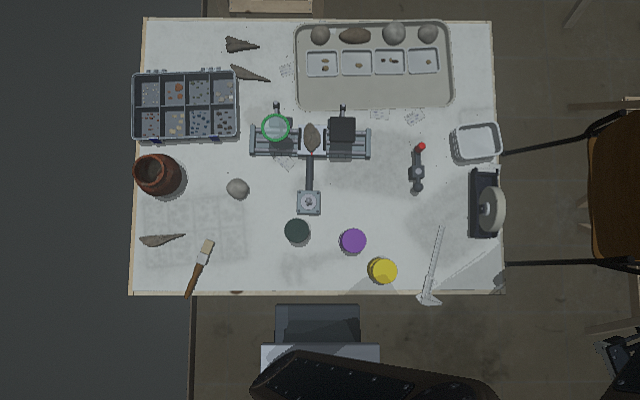

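```bash
python3 - <<'E'
from h import *
np.set_printoptions(precision=4,suppress=True)
im=cv2.imread("pics/top0.png")
c=cv2.resize(im[95:255,220:440],None,fx=3.6,fy=3.6,interpolation=cv2.INTER_CUBIC);cv2.imwrite("pics/crop.png",c)
f=lambda n,uv,z:print(n,onz("top",uv,z)[:3])
f("box top",(308.5,203),.034);f("jar lid",(297,231),.09);f("grip top",(421.5,146.5),.088);f("hub",(417,178),.046);f("lens",(276,128),.14);f("carr",(311.6,139),.044);f("stone",(237.4,188),.025);f("purple",(352,241),.09)
f("railL",(250,141),.036);f("railR",(370,141),.036)
print(r.get_calibration("wrist"))
E
```

```text
box top [0.5267 0.0314 0.034 ]
jar lid [0.449  0.0597 0.09  ]
grip top [ 0.6703 -0.2642  0.088 ]
hub [ 0.5941 -0.2613  0.046 ]
lens [0.7016 0.1116 0.14  ]
carr [0.7009 0.0235 0.044 ]
stone [0.5683 0.2252 0.025 ]
purple [ 0.424  -0.0796  0.09  ]
railL [0.6966 0.1919 0.036 ]
railR [ 0.6985 -0.137   0.036 ]
{'K': array([[275.9932,   0.    , 320.1904],
       [  0.    , 275.9932, 198.9168],
       [  0.    ,   0.    ,   1.    ]]), 'k1': -0.0016161827633685857, 'extrinsics': array([[-0.3166,  0.9021,  0.2933,  0.1338],
       [ 0.9486,  0.3014,  0.0968, -0.6676],
       [-0.0011,  0.3089, -0.9511,  0.3852],
       [ 0.    ,  0.    ,  0.    ,  1.    ]])}
```

View pics/crop.png

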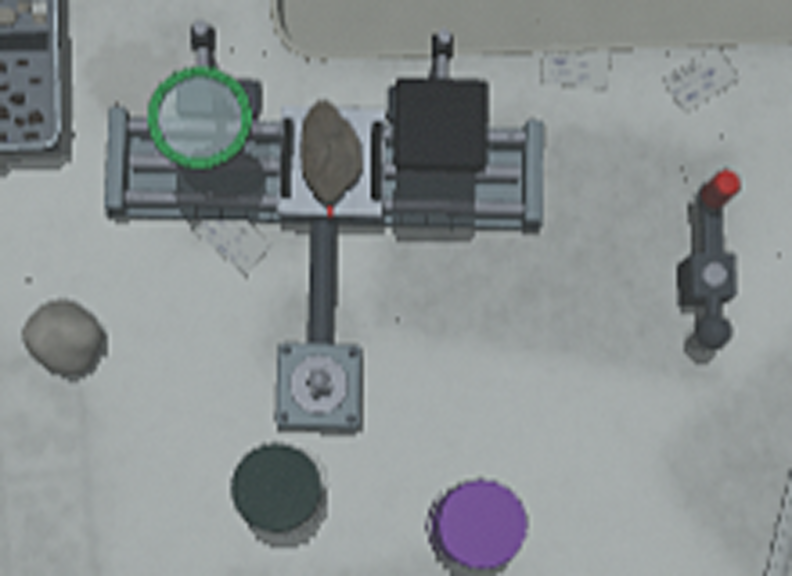

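Candidates for the jar (top view): dark green lid (297,231), purple lid (352,241) and yellow lid (383,270). The crop shows the green one in front of the shaft (308,203), so that is the jar. The magnifier is at (276,128), on the +y end, and the crank is at (417,178) with its red grip up the image. Moving in, past the crank, to look with the wrist camera.

>>> servo_tool(targets=[{"dx": 12,"dy": 17,"dz": 0.7,"spin": -0.32,"grip": 100},{"dx": 24,"dy": 34,"dz": 0.7,"spin": -0.32,"grip": 100},{"dx": 24,"dy": 34,"dz": 0.7,"spin": -0.32,"grip": 100},{"dx": 24,"dy": 34,"dz": 0.7,"spin": -0.32,"grip": 100},{"dx": 24,"dy": 34,"dz": 0.7,"spin": -0.32,"grip": 100},{"dx": 24,"dy": 34,"dz": 0.7,"spin": -0.32,"grip": 100},{"dx": 24,"dy": 34,"dz": 0.7,"spin": -0.32,"grip": 100},{"dx": 24,"dy": 34,"dz": 0.7,"spin": -0.32,"grip": 100},{"dx": 24,"dy": 34,"dz": 0.7,"spin": -0.32,"grip": 100},{"dx": 24,"dy": 34,"dz": 0.7,"spin": -0.32,"grip": 100}], squeeze=15)

```text
time_s: 1.93
tcp_pos: [0.4537, -0.3, 0.2008]
eef_rot: [-180.0, 0.1, -179.8]
contact_force: [1.1, -0.2, 0.2]
gripper_width: 0.0879
```

```bash
python3 - <<'E'
from h import *
import pickle
cal=r.get_calibration("wrist");im=r.capture("wrist");cv2.imwrite("pics/w1.png",im);pickle.dump(cal,open("w1.pkl","wb"))
print(r.get_state()["tcp_pos"],r.get_state()["eef_rot"],cal["extrinsics"])
E
```

```text
[ 0.45765929 -0.29581775  0.20092425] [ 1.79977674e+02  1.60840232e-01 -1.79678428e+02] [[-2.22453255e-03  9.50711984e-01  3.10067371e-01  3.68901270e-01]
 [ 9.99996506e-01  2.55761718e-03 -6.67701768e-04 -3.00961235e-01]
 [-1.42782571e-03  3.10064802e-01 -9.50714352e-01  3.92535958e-01]
 [ 0.00000000e+00  0.00000000e+00  0.00000000e+00  1.00000000e+00]]
```

>>> servo_tool(targets=[{"dx": -1,"dy": 18,"dz": -1,"grip": 100},{"dx": -1,"dy": 36,"dz": -1,"grip": 100},{"dx": -1,"dy": 36,"dz": -1,"grip": 100},{"dx": -1,"dy": 36,"dz": -1,"grip": 100},{"dx": -1,"dy": 36,"dz": -1,"grip": 100},{"dx": -1,"dy": 36,"dz": -1,"grip": 100},{"dx": -1,"dy": 36,"dz": -1,"grip": 100},{"dx": -1,"dy": 36,"dz": -1,"grip": 100},{"dx": -1,"dy": 36,"dz": -1,"grip": 100},{"dx": -1,"dy": 36,"dz": -1,"grip": 100}])

```text
validation failed for argument at $.ta...
```

```bash
python3 - <<'E'
from h import *
import pickle
cal=r.get_calibration("wrist");im=r.capture("wrist");cv2.imwrite("pics/w2.png",im);pickle.dump(cal,open("w2.pkl","wb"))
print(r.get_state()["tcp_pos"],r.get_state()["eef_rot"],r.get_state()["time_s"],cal["extrinsics"])
a=cv2.imread("pics/w1.png")
cv2.imwrite("pics/both.png",cv2.resize(np.vstack([a[0:260],im]),None,fx=.9,fy=.9))
E
```

```text
[ 0.45598384 -0.29801025  0.20082026] [-1.79998225e+02  9.63872632e-02 -1.79539009e+02] 2.0333 [[-4.96194528e-03  9.50122269e-01  3.11838184e-01  3.72454275e-01]
 [ 9.99987375e-01  4.96167254e-03  7.94280743e-04 -2.97116893e-01]
 [-7.92575134e-04  3.11838189e-01 -9.50134894e-01  3.92480188e-01]
 [ 0.00000000e+00  0.00000000e+00  0.00000000e+00  1.00000000e+00]]
```

View pics/both.png

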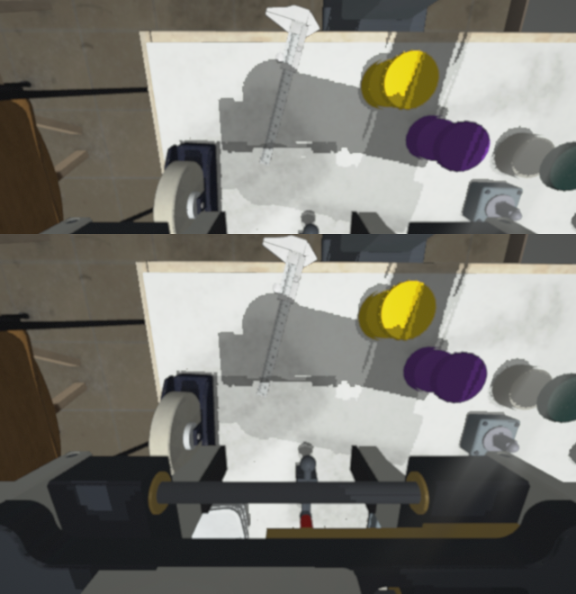

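The wrist camera sees the -x side of the gripper: purple and yellow jars, the drive box at the right edge and the crank under the fingers. Rows need all five keys, so I resend the move to above the jar.

>>> servo_tool(targets=[{"dx": -0.5,"dy": 18,"dz": -1,"spin": 0,"grip": 100},{"dx": -1,"dy": 36,"dz": -1,"spin": 0,"grip": 100},{"dx": -1,"dy": 36,"dz": -1,"spin": 0,"grip": 100},{"dx": -1,"dy": 36,"dz": -1,"spin": 0,"grip": 100},{"dx": -1,"dy": 36,"dz": -1,"spin": 0,"grip": 100},{"dx": -1,"dy": 36,"dz": -1,"spin": 0,"grip": 100},{"dx": -1,"dy": 36,"dz": -1,"spin": 0,"grip": 100},{"dx": -1,"dy": 36,"dz": -1,"spin": 0,"grip": 100},{"dx": -1,"dy": 36,"dz": -1,"spin": 0,"grip": 100},{"dx": -1,"dy": 36,"dz": -1,"spin": 0,"grip": 100}])

```text
time_s: 2.87
tcp_pos: [0.4431, 0.0618, 0.1906]
eef_rot: [179.9, 0.1, -179.6]
contact_force: [0.3, -0.1, -0.1]
gripper_width: 0.0876
```

>>> servo_tool(targets=[{"dx": 0,"dy": 0,"dz": -3,"spin": 0,"grip": 100},{"dx": 0,"dy": 0,"dz": -6,"spin": 0,"grip": 100},{"dx": 0,"dy": 0,"dz": -7.5,"spin": 0,"grip": 100},{"dx": 0,"dy": 0,"dz": -7.5,"spin": 0,"grip": 100},{"dx": 0,"dy": 0,"dz": -7.5,"spin": 0,"grip": 100},{"dx": 0,"dy": 0,"dz": -7.5,"spin": 0,"grip": 100},{"dx": 0,"dy": 0,"dz": -7.5,"spin": 0,"grip": 100},{"dx": 0,"dy": 0,"dz": -7.5,"spin": 0,"grip": 100},{"dx": 0,"dy": 0,"dz": -7.5,"spin": 0,"grip": 100},{"dx": 0,"dy": 0,"dz": -7.5,"spin": 0,"grip": 100}])

```text
time_s: 3.7
tcp_pos: [0.4432, 0.0582, 0.1159]
eef_rot: [180.0, 0.1, -179.8]
contact_force: [-0.3, -0.7, 0.4]
gripper_width: 0.0877
```

```bash
python3 - <<'E'
from h import *
import pickle
cal=r.get_calibration("wrist");im=r.capture("wrist");cv2.imwrite("pics/w3.png",im);t=r.capture("top");cv2.imwrite("pics/t3.png",t)
print(r.get_state()["tcp_pos"],r.get_state()["eef_rot"],r.get_state()["time_s"],r.get_state()["contact_force"])
cv2.imwrite("pics/both3.png",np.vstack([im[:320],cv2.resize(t[175:255,240:400],(560,280))[:, :].copy() if 0 else cv2.resize(t[175:245,240:400],(640,280))]))
E
```

```text
[0.44300234 0.05818441 0.11564188] [ 1.79981563e+02  3.02024564e-02 -1.79839028e+02] 3.8 [ 1.01937819 -0.49289955  0.24317037]
```

View pics/both3.png

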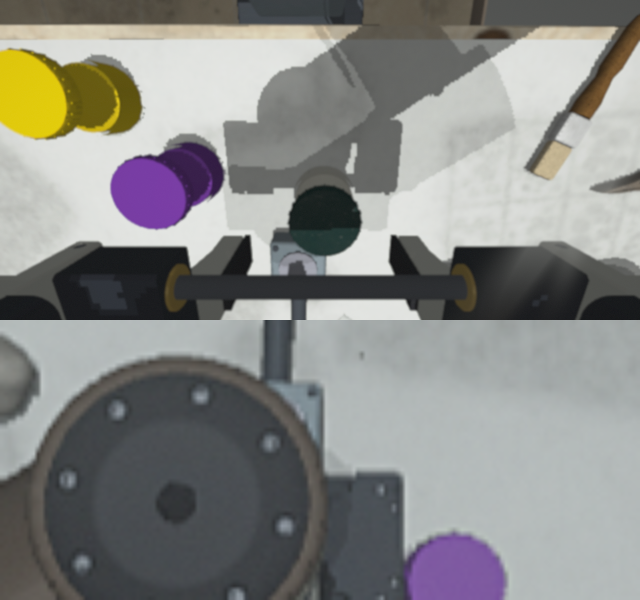

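The wrist view shows the dark green lid at (325,220), between the open fingers and with the shaft just behind it. Lowering onto it after a quick x check.

```bash
python3 - <<'E'
from h import *
for uv in [(325,220),(289,222),(361,222),(298,262)]: print(onz("wrist",uv,.09 if uv[1]<250 else .036))
E
```

```text
[0.44786099 0.06125277 0.09      ]
[0.44977546 0.03060723 0.09      ]
[0.44962148 0.09191947 0.09      ]
[0.52082623 0.03248096 0.036     ]
```

>>> servo_tool(targets=[{"dx": 0.5,"dy": 0.3,"dz": 0,"spin": 0,"grip": 100},{"dx": 0.5,"dy": 0.3,"dz": -2,"spin": 0,"grip": 100},{"dx": 0.5,"dy": 0.3,"dz": -5,"spin": 0,"grip": 100},{"dx": 0.5,"dy": 0.3,"dz": -8,"spin": 0,"grip": 100},{"dx": 0.5,"dy": 0.3,"dz": -8,"spin": 0,"grip": 100},{"dx": 0.5,"dy": 0.3,"dz": -8,"spin": 0,"grip": 70},{"dx": 0.5,"dy": 0.3,"dz": -8,"spin": 0,"grip": 60},{"dx": 0.5,"dy": 0.3,"dz": -8,"spin": 0,"grip": 60},{"dx": 0.5,"dy": 0.3,"dz": -8,"spin": 0,"grip": 60},{"dx": 0.5,"dy": 0.3,"dz": -8,"spin": 0,"grip": 60}], squeeze=10)

```text
time_s: 4.63
tcp_pos: [0.4489, 0.0618, 0.0367]
eef_rot: [179.9, 0.1, -179.8]
contact_force: [1.2, 0.8, 1.6]
gripper_width: 0.0627
```

>>> servo_tool(targets=[{"dx": -0.3,"dy": 0.8,"dz": 0,"spin": 0,"grip": 60},{"dx": -0.8,"dy": 2,"dz": 0,"spin": 0,"grip": 60},{"dx": -1.3,"dy": 3.4,"dz": 0,"spin": 0,"grip": 60},{"dx": -1.8,"dy": 4.8,"dz": 0,"spin": 0,"grip": 60},{"dx": -2.3,"dy": 6.2,"dz": 0,"spin": 0,"grip": 60},{"dx": -2.8,"dy": 7.3,"dz": 0,"spin": 0,"grip": 60},{"dx": -3,"dy": 8,"dz": 0,"spin": 0,"grip": 60},{"dx": -3,"dy": 8,"dz": 0,"spin": 0,"grip": 60},{"dx": -3,"dy": 8,"dz": 0,"spin": 0,"grip": 60},{"dx": -3,"dy": 8,"dz": 0,"spin": 0,"grip": 60}])

```text
time_s: 5.47
tcp_pos: [0.4186, 0.1424, 0.0366]
eef_rot: [179.9, 0.1, -179.8]
contact_force: [-4.4, 2.2, 8.0]
gripper_width: 0.0629
```

>>> servo_tool(targets=[{"dx": 0,"dy": 0,"dz": 0,"spin": 0,"grip": 85},{"dx": 0,"dy": 0,"dz": 0,"spin": 0,"grip": 98},{"dx": 0,"dy": 0,"dz": 0,"spin": 0,"grip": 98},{"dx": 0,"dy": 0,"dz": 0,"spin": 0,"grip": 98},{"dx": 0,"dy": 0,"dz": 3,"spin": 0,"grip": 98},{"dx": 0,"dy": 0,"dz": 7,"spin": 0,"grip": 98},{"dx": 0,"dy": 0,"dz": 11,"spin": 0,"grip": 98},{"dx": 0,"dy": 0,"dz": 15,"spin": 0,"grip": 98},{"dx": 1,"dy": -2,"dz": 19,"spin": 0,"grip": 98},{"dx": 2,"dy": -4,"dz": 20,"spin": 0,"grip": 98}])

```text
time_s: 6.3
tcp_pos: [0.4399, 0.1021, 0.2411]
eef_rot: [179.8, 0.4, -179.7]
contact_force: [1.4, 0.3, -1.7]
gripper_width: 0.0858
```

>>> servo_tool(targets=[{"dx": 4,"dy": -6,"dz": 0,"spin": 0,"grip": 98},{"dx": 10,"dy": -16,"dz": 0,"spin": 0,"grip": 98},{"dx": 20,"dy": -32,"dz": 0,"spin": 0,"grip": 98},{"dx": 20,"dy": -32,"dz": 0,"spin": 0,"grip": 98},{"dx": 20,"dy": -32,"dz": 0,"spin": 0,"grip": 98},{"dx": 20,"dy": -32,"dz": 0,"spin": 0,"grip": 98},{"dx": 20,"dy": -32,"dz": 0,"spin": 0,"grip": 98},{"dx": 20,"dy": -32,"dz": 0,"spin": 0,"grip": 98},{"dx": 20,"dy": -32,"dz": 0,"spin": 0,"grip": 98},{"dx": 24,"dy": -36,"dz": 0,"spin": 0,"grip": 98}])

```text
time_s: 7.13
tcp_pos: [0.6656, -0.2494, 0.2351]
eef_rot: [180.0, -0.0, -179.9]
contact_force: [0.3, -0.1, 2.0]
gripper_width: 0.086
```

```bash
python3 - <<'E'
from h import *
import pickle
print(r.get_state()["tcp_pos"],r.get_state()["eef_rot"],r.get_state()["time_s"])
cal=r.get_calibration("wrist");im=r.capture("wrist");cv2.imwrite("pics/w4.png",im);t=r.capture("top");cv2.imwrite("pics/t4.png",t);pickle.dump(cal,open("w4.pkl","wb"))
cv2.imwrite("pics/both4.png",np.vstack([im[:280],cv2.resize(t[175:255,240:400],(640,320))]))
E
```

```text
[ 0.66559188 -0.24937393  0.23513175] [ 1.79993517e+02 -3.92934704e-02 -1.79906281e+02] 7.1333
```

View pics/both4.png

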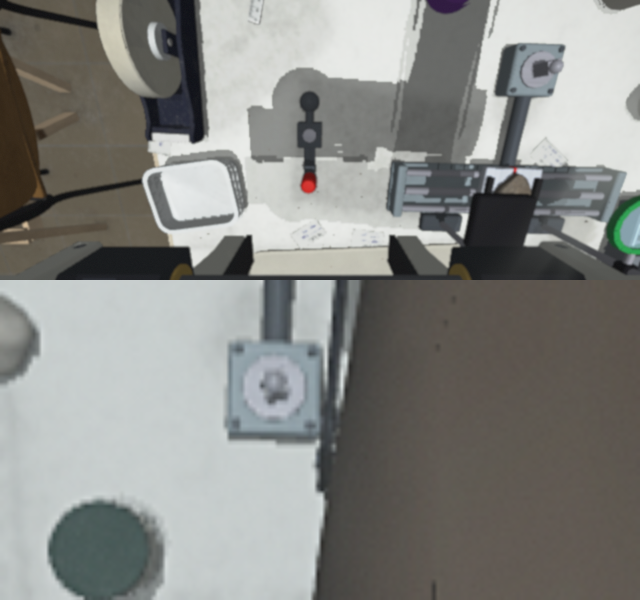

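The jar now stands at top pixel (265,244), upright. The wrist picture shows the crank with ball (310,101), hub (309,135) and grip (309,184), and the box and shaft at (530,70). I enlarge both.

```bash
python3 - <<'E'
from h import *
import pickle
cal=pickle.load(open("w4.pkl","rb"));np.set_printoptions(precision=4,suppress=True)
im=cv2.imread("pics/w4.png")
a=cv2.resize(im[85:200,285:335],None,fx=5,fy=5,interpolation=cv2.INTER_CUBIC)
b=cv2.resize(im[35:110,490:575],None,fx=6.2,fy=6.2,interpolation=cv2.INTER_CUBIC)
h=max(a.shape[0],b.shape[0]);o=np.zeros((h,a.shape[1]+b.shape[1],3),np.uint8);o[:a.shape[0],:a.shape[1]]=a;o[:b.shape[0],a.shape[1]:]=b
print(a.shape,b.shape);cv2.imwrite("pics/c5.png",o)
for n,uv,z in [("grip",(308.5,185),.088),("hub",(309.5,135),.046),("ball",(310,101),.04)]: print(n,onz("w",uv,z,cal))
print("jar",onz("top",(265,244),.09))
E
```

```text
(575, 250, 3) (465, 527, 3)
grip [ 0.6725 -0.2654  0.088 ]
hub [ 0.614  -0.2651  0.046 ]
ball [ 0.5705 -0.2642  0.04  ]
jar [0.4162 0.14   0.09  ]
```

View pics/c5.png

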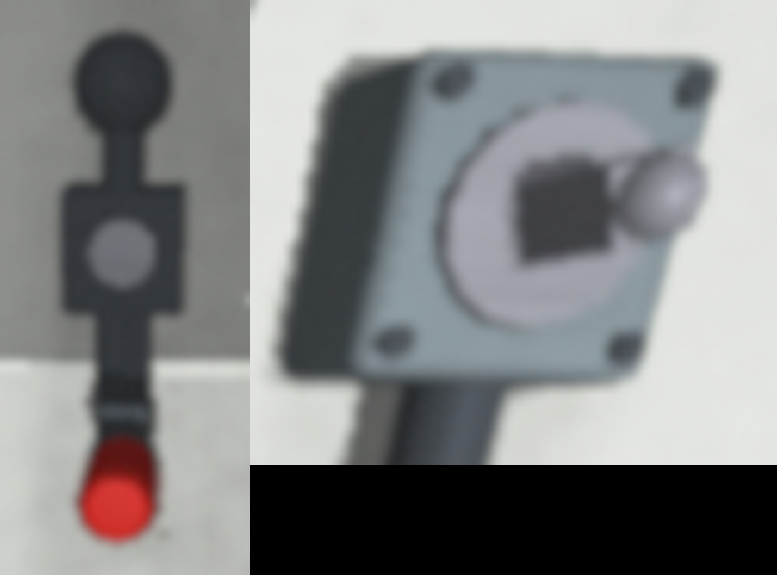

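The crank is pointing along world +x (yaw about -0.5°), hub at (0.614,-0.265). The shaft's own turn is not clear from here, so I take one close look from above it.

>>> servo_tool(targets=[{"dx": -1,"dy": 4,"dz": 0,"spin": 0,"grip": 98},{"dx": -2,"dy": 8,"dz": 0,"spin": 0,"grip": 98},{"dx": -5,"dy": 28,"dz": -4,"spin": 0,"grip": 98},{"dx": -5,"dy": 28,"dz": -7,"spin": 0,"grip": 98},{"dx": -5,"dy": 28,"dz": -7,"spin": 0,"grip": 98},{"dx": -5,"dy": 28,"dz": -7,"spin": 0,"grip": 98},{"dx": -5,"dy": 28,"dz": -7,"spin": 0,"grip": 98},{"dx": -5,"dy": 28,"dz": -7,"spin": 0,"grip": 98},{"dx": -5,"dy": 28,"dz": -7,"spin": 0,"grip": 98},{"dx": -5,"dy": 28,"dz": -7,"spin": 0,"grip": 98}])

```text
time_s: 8.07
tcp_pos: [0.6156, 0.0339, 0.1652]
eef_rot: [-180.0, -0.0, -179.7]
contact_force: [-0.4, -0.8, -0.3]
gripper_width: 0.0857
```

```bash
python3 - <<'E'
from h import *
import pickle
print(r.get_state()["tcp_pos"],r.get_state()["eef_rot"],r.get_state()["time_s"])
cal=r.get_calibration("wrist");im=r.capture("wrist");cv2.imwrite("pics/w6.png",im);pickle.dump(cal,open("w6.pkl","wb"))
p=proj("w",[.525,.031,.036],cal);print(p);u,v=np.round(p).astype(int)
u0,v0=u-50,max(v-50,0);print(u0,v0)
cv2.imwrite("pics/c6.png",cv2.resize(im[v0:v0+100,u0:u0+100],None,fx=6,fy=6,interpolation=cv2.INTER_CUBIC))
E
```

```text
[0.61556578 0.03393976 0.16523842] [-1.79976105e+02 -2.86699297e-02 -1.79743304e+02] 8.0667
[318.93962845 103.62955601]
269 54
```

View pics/c6.png

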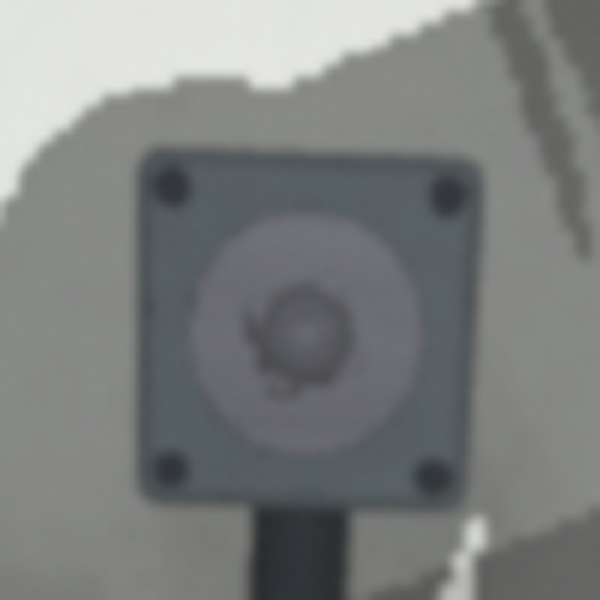

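```bash
python3 - <<'E'
from h import *
import pickle
np.set_printoptions(precision=4,suppress=True)
cal=pickle.load(open("w6.pkl","rb"));im=cv2.imread("pics/w6.png")
P=lambda x,y:(269+(x+.5)/6-.5,54+(y+.5)/6-.5)
S=[onz("w",P(*q),.032,cal) for q in [(172,187),(448,195),(433,475),(171,469)]];S=np.array(S);print(S,S.mean(0))
a=S[1]-S[0]+S[2]-S[3];b=S[3]-S[0]+S[2]-S[1]
print("yaw from y-edge",np.degrees(np.arctan2(-a[0],a[1])),"x-edge",np.degrees(np.arctan2(b[1],b[0])))
print("disc",onz("w",P(305,332),.036,cal)); print("dome",onz("w",P(306,334),.068,cal))
c=im[90:130,299:341].astype(float);g=c[...,2]
c=np.clip((c-60)/(130-60),0,1)*255
print(g.min(),g.max());cv2.imwrite("pics/c7.png",cv2.resize(c.astype(np.uint8),None,fx=14,fy=14,interpolation=cv2.INTER_CUBIC))
E
```

```text
[[0.5055 0.0072 0.032 ]
 [0.5067 0.0575 0.032 ]
 [0.5565 0.0561 0.032 ]
 [0.5555 0.006  0.032 ]] [0.5311 0.0317 0.032 ]
yaw from y-edge -1.1922400399811588 x-edge -1.539732333720258
disc [0.5305 0.0315 0.036 ]
dome [0.5309 0.0318 0.068 ]
75.0 114.0
```

View pics/c7.png

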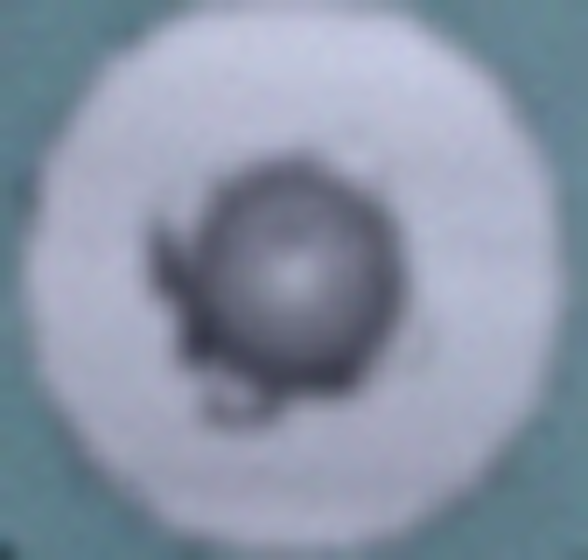

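Contrast-stretched, the shaft's four corners show at (365,145), (430,340), (235,410) and (160,215) round (297,278). That puts its flats at about +20° in the world, with its axis at (0.531,0.0316). I fetch the crank by the hub and turn it +20°.

>>> servo_tool(targets=[{"dx": 0,"dy": -4,"dz": 0,"spin": 0,"grip": 98},{"dx": -0.2,"dy": -29.9,"dz": 0,"spin": 0,"grip": 98},{"dx": -0.2,"dy": -29.9,"dz": 0,"spin": 0,"grip": 98},{"dx": -0.2,"dy": -29.9,"dz": 0,"spin": 0,"grip": 98},{"dx": -0.2,"dy": -29.9,"dz": 0,"spin": 0,"grip": 98},{"dx": -0.2,"dy": -29.9,"dz": 0,"spin": 0,"grip": 98},{"dx": -0.2,"dy": -29.9,"dz": 0,"spin": 0,"grip": 98},{"dx": -0.2,"dy": -29.9,"dz": 0,"spin": 0,"grip": 98},{"dx": -0.2,"dy": -29.9,"dz": 0,"spin": 0,"grip": 98},{"dx": -0.2,"dy": -29.9,"dz": -4,"spin": 0,"grip": 98}])

```text
time_s: 8.95
tcp_pos: [0.6183, -0.2698, 0.1333]
eef_rot: [-179.7, 0.7, -180.0]
contact_force: [2.5, -0.2, 1.3]
gripper_width: 0.0859
```

```bash
python3 - <<'E'
from h import *
np.set_printoptions(precision=4,suppress=True)
s=r.get_state();print(s["tcp_pos"],s["eef_rot"],s["time_s"])
print("top hub",onz("top",(418.3,170.8),.046),"top shaft",onz("top",(220+(319)/3.6,95+382/3.6),.036), onz("top",(240+274/4,175+(387-280)/4),.036))
E
```

```text
[ 0.6183 -0.2698  0.1333] [-179.742     0.7455 -179.9815] 8.95
top hub [ 0.6139 -0.2654  0.046 ] top shaft [0.5316 0.0311 0.036 ] [0.5299 0.0314 0.036 ]
```

>>> servo_tool(targets=[{"dx": 0,"dy": 0,"dz": 0,"spin": 0,"grip": 98},{"dx": 0,"dy": 0,"dz": -1,"spin": 0,"grip": 98},{"dx": 0,"dy": 0,"dz": -3,"spin": 0,"grip": 98},{"dx": 0,"dy": 0,"dz": -5,"spin": 0,"grip": 98},{"dx": 0,"dy": 0,"dz": -5,"spin": 0,"grip": 98},{"dx": 0,"dy": 0,"dz": -5,"spin": 0,"grip": 98},{"dx": 0,"dy": 0,"dz": -5,"spin": 0,"grip": 98},{"dx": 0,"dy": 0,"dz": -5,"spin": 0,"grip": 98},{"dx": 0,"dy": 0,"dz": -5,"spin": 0,"grip": 98},{"dx": 0,"dy": 0,"dz": -5,"spin": 0,"grip": 98}])

```text
time_s: 9.78
tcp_pos: [0.6144, -0.2656, 0.0765]
eef_rot: [-180.0, 0.1, -179.8]
contact_force: [0.1, 0.9, -0.3]
gripper_width: 0.0857
```

>>> servo_tool(targets=[{"dx": 0,"dy": 0,"dz": -2,"spin": 0,"grip": 98},{"dx": 0,"dy": 0,"dz": -4,"spin": 0,"grip": 98},{"dx": 0,"dy": 0,"dz": -5.4,"spin": 0,"grip": 98},{"dx": 0,"dy": 0,"dz": -5.4,"spin": 0,"grip": 98},{"dx": 0,"dy": 0,"dz": -5.4,"spin": 0,"grip": 60},{"dx": 0,"dy": 0,"dz": -5.4,"spin": 0,"grip": 40},{"dx": 0,"dy": 0,"dz": -5.4,"spin": 0,"grip": 25},{"dx": 0,"dy": 0,"dz": -5.4,"spin": 0,"grip": 25},{"dx": 0,"dy": 0,"dz": -5.4,"spin": 0,"grip": 25},{"dx": 0,"dy": 0,"dz": -5.4,"spin": 0,"grip": 25}], squeeze=35)

```text
time_s: 10.62
tcp_pos: [0.6141, -0.2656, 0.022]
eef_rot: [-180.0, 0.1, -179.8]
contact_force: [-0.7, -0.2, 0.1]
gripper_width: 0.0516
```

>>> servo_tool(targets=[{"dx": 0,"dy": 0,"dz": 0,"spin": 0,"grip": 25},{"dx": 0,"dy": 0,"dz": 0,"spin": 0,"grip": 25},{"dx": 0,"dy": 0,"dz": 1,"spin": 0,"grip": 25},{"dx": 0,"dy": 0,"dz": 3,"spin": 0,"grip": 25},{"dx": 0,"dy": 0,"dz": 6,"spin": 0,"grip": 25},{"dx": 0,"dy": 0,"dz": 9,"spin": 0,"grip": 25},{"dx": 0,"dy": 0,"dz": 12,"spin": 0,"grip": 25},{"dx": 0,"dy": 0,"dz": 12,"spin": 0,"grip": 25},{"dx": 0,"dy": 0,"dz": 12,"spin": 0,"grip": 25},{"dx": 0,"dy": 0,"dz": 12,"spin": 0,"grip": 25}])

```text
time_s: 11.45
tcp_pos: [0.6136, -0.2654, 0.1417]
eef_rot: [180.0, 0.0, -179.8]
contact_force: [-0.0, -0.4, -0.6]
gripper_width: 0.0219
```

```bash
python3 - <<'E'
from h import *
np.set_printoptions(precision=4,suppress=True)
s=r.get_state();print(s["tcp_pos"],s["eef_rot"],s["time_s"],s["gripper_width"],s["contact_force"],s["moment"])
im=r.capture("wrist");cv2.imwrite("pics/w8.png",im)
t=s["tcp_pos"];u=t[2]-.0225
for n,o,z in [("ball",-.0435,.04),("hub",0,.046),("grip",.06,.088)]:print(n,proj("wrist",[t[0]+o,t[1],u+z]))
cv2.imwrite("pics/c8.png",np.vstack([im[:, 160:480]]*1))
E
```

```text
[ 0.6136 -0.2654  0.1417] [ 179.9807    0.0254 -179.8497] 11.45 0.021923669469700365 [-0.0321 -0.3607 -0.6142] [ 0.014  -0.0189 -0.0268]
ball [321.8012 177.0089]
hub [321.6022 242.2354]
grip [321.5434 365.6165]
```

View pics/c8.png

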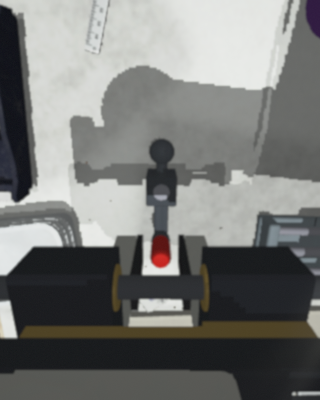

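The fingers were still closing when the lift began, so the crank stayed on the table: ball at wrist pixel (322,152), hub at (321,185). I'll reopen to 60%, descend again and allow more closing time.

```bash
python3 - <<'E'
from h import *
np.set_printoptions(precision=4,suppress=True)
for n,uv,z in [("ball",(322,152),.04),("disc",(321,191),.046),("griptop",(320.5,258),.088)]: print(n,onz("wrist",uv,z))
E
```

```text
ball [ 0.5714 -0.2646  0.04  ]
disc [ 0.6126 -0.2656  0.046 ]
griptop [ 0.6702 -0.266   0.088 ]
```

>>> servo_tool(targets=[{"dx": 0,"dy": 0,"dz": 0,"spin": 0,"grip": 65},{"dx": 0,"dy": 0,"dz": 0,"spin": 0,"grip": 65},{"dx": 0,"dy": 0,"dz": 0,"spin": 0,"grip": 65},{"dx": 0,"dy": 0,"dz": 0,"spin": 0,"grip": 65},{"dx": 0,"dy": 0,"dz": -2,"spin": 0,"grip": 65},{"dx": 0,"dy": 0,"dz": -4,"spin": 0,"grip": 65},{"dx": 0,"dy": 0,"dz": -6,"spin": 0,"grip": 65},{"dx": 0,"dy": 0,"dz": -6,"spin": 0,"grip": 65},{"dx": 0,"dy": 0,"dz": -6,"spin": 0,"grip": 65},{"dx": 0,"dy": 0,"dz": -6,"spin": 0,"grip": 65}])

```text
time_s: 12.33
tcp_pos: [0.6145, -0.2659, 0.0823]
eef_rot: [-180.0, 0.0, -179.8]
contact_force: [0.4, -0.1, 0.6]
gripper_width: 0.0567
```

>>> servo_tool(targets=[{"dx": 0,"dy": 0,"dz": -2,"spin": 0,"grip": 65},{"dx": 0,"dy": 0,"dz": -4,"spin": 0,"grip": 65},{"dx": 0,"dy": 0,"dz": -6,"spin": 0,"grip": 65},{"dx": 0,"dy": 0,"dz": -6,"spin": 0,"grip": 50},{"dx": 0,"dy": 0,"dz": -6,"spin": 0,"grip": 30},{"dx": 0,"dy": 0,"dz": -6,"spin": 0,"grip": 30},{"dx": 0,"dy": 0,"dz": -6,"spin": 0,"grip": 30},{"dx": 0,"dy": 0,"dz": -6,"spin": 0,"grip": 30},{"dx": 0,"dy": 0,"dz": -6,"spin": 0,"grip": 30},{"dx": 0,"dy": 0,"dz": -6,"spin": 0,"grip": 30}])

```text
time_s: 13.17
tcp_pos: [0.6142, -0.2657, 0.0221]
eef_rot: [-180.0, 0.1, -179.8]
contact_force: [-1.3, 0.4, 0.4]
gripper_width: 0.027
```

>>> servo_tool(targets=[{"dx": 0,"dy": 0,"dz": 0,"spin": 0,"grip": 30},{"dx": 0,"dy": 0,"dz": 0,"spin": 0,"grip": 30},{"dx": 0,"dy": 0,"dz": 0,"spin": 0,"grip": 30},{"dx": 0,"dy": 0,"dz": 0,"spin": 0,"grip": 30},{"dx": 0,"dy": 0,"dz": 1,"spin": 0,"grip": 30},{"dx": 0,"dy": 0,"dz": 3,"spin": 0,"grip": 30},{"dx": 0,"dy": 0,"dz": 6,"spin": 0,"grip": 30},{"dx": 0,"dy": 0,"dz": 9,"spin": 0,"grip": 30},{"dx": 0,"dy": 0,"dz": 11,"spin": 0,"grip": 30},{"dx": 0,"dy": 0,"dz": 11,"spin": 0,"grip": 30}])

```text
time_s: 14.0
tcp_pos: [0.6168, -0.2666, 0.1379]
eef_rot: [-179.8, 0.5, -179.8]
contact_force: [0.7, -0.6, 0.3]
gripper_width: 0.0262
```

```bash
python3 - <<'E'
from h import *
im=r.capture("wrist");cv2.imwrite("pics/w9.png",im)
s=r.get_state();print(s["gripper_width"],s["tcp_pos"],s["contact_force"],s["time_s"])
t=r.capture("top")
o=im[:300,160:480]; cv2.imwrite("pics/c9.png",np.hstack([o,cv2.resize(t[130:205,385:465],(320,300))]))
E
```

```text
0.026070380705389605 [ 0.61560791 -0.26608244  0.13529033] [-0.25475786 -0.82369584  0.12485421] 14.05
```

View pics/c9.png

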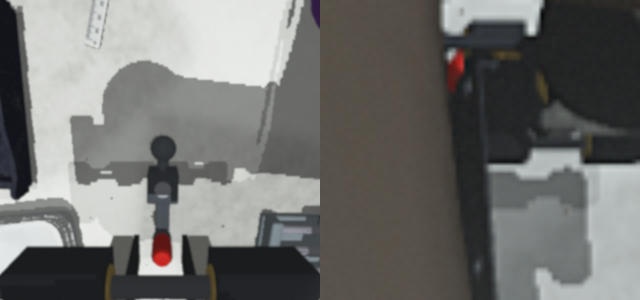

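The crank still stands at the same pixels; it was not held. The width reading had already come down to my 30% target, so the fingers had almost no squeeze left. Retry with the target fully shut.

>>> servo_tool(targets=[{"dx": 0,"dy": 0,"dz": 0,"spin": 0,"grip": 65},{"dx": 0,"dy": 0,"dz": 0,"spin": 0,"grip": 65},{"dx": 0,"dy": 0,"dz": 0,"spin": 0,"grip": 65},{"dx": 0,"dy": 0,"dz": 0,"spin": 0,"grip": 65},{"dx": 0,"dy": 0,"dz": 0,"spin": 0,"grip": 65},{"dx": 0,"dy": 0,"dz": -3,"spin": 0,"grip": 65},{"dx": 0,"dy": 0,"dz": -5,"spin": 0,"grip": 65},{"dx": 0,"dy": 0,"dz": -5,"spin": 0,"grip": 65},{"dx": 0,"dy": 0,"dz": -5,"spin": 0,"grip": 65},{"dx": 0,"dy": 0,"dz": -5,"spin": 0,"grip": 65}])

```text
time_s: 14.93
tcp_pos: [0.6146, -0.2659, 0.0824]
eef_rot: [-180.0, 0.0, -179.8]
contact_force: [0.6, -0.7, 0.6]
gripper_width: 0.0573
```

>>> servo_tool(targets=[{"dx": 0,"dy": 0,"dz": -2,"spin": 0,"grip": 65},{"dx": 0,"dy": 0,"dz": -4,"spin": 0,"grip": 65},{"dx": 0,"dy": 0,"dz": -6,"spin": 0,"grip": 65},{"dx": 0,"dy": 0,"dz": -6,"spin": 0,"grip": 65},{"dx": 0,"dy": 0,"dz": -6,"spin": 0,"grip": 40},{"dx": 0,"dy": 0,"dz": -6,"spin": 0,"grip": 0},{"dx": 0,"dy": 0,"dz": -6,"spin": 0,"grip": 0},{"dx": 0,"dy": 0,"dz": -6,"spin": 0,"grip": 0},{"dx": 0,"dy": 0,"dz": -6,"spin": 0,"grip": 0},{"dx": 0,"dy": 0,"dz": -6,"spin": 0,"grip": 0}], squeeze=35)

```text
time_s: 15.77
tcp_pos: [0.6142, -0.2657, 0.0221]
eef_rot: [-180.0, 0.1, -179.8]
contact_force: [-0.2, -0.8, 0.2]
gripper_width: 0.0224
```

>>> servo_tool(targets=[{"dx": 0,"dy": 0,"dz": 0,"spin": 0,"grip": 0},{"dx": 0,"dy": 0,"dz": 0,"spin": 0,"grip": 0},{"dx": 0,"dy": 0,"dz": 0,"spin": 0,"grip": 0},{"dx": 0,"dy": 0,"dz": 0,"spin": 0,"grip": 0},{"dx": 0,"dy": 0,"dz": 0,"spin": 0,"grip": 0},{"dx": 0,"dy": 0,"dz": 0,"spin": 0,"grip": 0},{"dx": 0,"dy": 0,"dz": 0,"spin": 0,"grip": 0},{"dx": 0,"dy": 0,"dz": 0.5,"spin": 0,"grip": 0},{"dx": 0,"dy": 0,"dz": 1,"spin": 0,"grip": 0},{"dx": 0,"dy": 0,"dz": 1,"spin": 0,"grip": 0}])

```text
time_s: 16.6
tcp_pos: [0.6147, -0.2659, 0.0329]
eef_rot: [-180.0, 0.1, -179.8]
contact_force: [0.5, 0.1, -0.4]
gripper_width: 0.0006
```

The fingers shut completely, so nothing is between them, which contradicts the vision result. I check where the crank is now, numerically, in all three cameras.

```bash
python3 - <<'E'
from h import *
np.set_printoptions(precision=4,suppress=True)
s=r.get_state();print(s["tcp_pos"],s["joints"],s["gripper_width"],s["contact_force"])
for c in ["scene","wrist","top"]:
    im=r.capture(c);cv2.imwrite(f"pics/x_{c}.png",im)
    for n in ["crank","crank_grip"]:
        for o in r.cut_out(n,c)[:2]: print(c,n,round(o["p"],2),np.round(o["extent"]))
    hsv=cv2.cvtColor(im,cv2.COLOR_BGR2HSV)
    red=((hsv[...,0]<8)|(hsv[...,0]>172))&(hsv[...,1]>150)&(hsv[...,2]>60)
    k,l,st,ce=cv2.connectedComponentsWithStats(red.astype(np.uint8))
    print(c,"red",[(st[i].tolist(),ce[i].round(1).tolist()) for i in range(1,k) if st[i,4]>8])
for n,p in [("tcp",s["tcp_pos"]),("hub",[.614,-.265,.046]),("grip",[.674,-.2656,.068])]: print(n,proj("scene",p),proj("wrist",p))
g=cv2.cvtColor(cv2.imread("pics/x_scene.png"),cv2.COLOR_BGR2GRAY)[195:260,395:455]
E
```

```text
[ 0.6147 -0.2659  0.0329] [ -6.7337  27.5009 -10.969    0.0299 -51.4209 -83.1094] 0.0006156511074617031 [ 0.4645  0.07   -0.3525]
scene crank 0.65 [411. 208. 443. 247.]
scene crank_grip 0.57 [406. 202. 438. 247.]
scene red [([435, 205, 5, 7, 19], [436.9, 207.9])]
wrist crank 0.71 [298. 154. 349. 324.]
wrist crank_grip 0.94 [296. 157. 348. 324.]
wrist red [([313, 310, 15, 16, 213], [320.1, 317.9])]
top crank 0.68 [415. 180. 425. 189.]
top crank_grip 0.48 [415. 144. 425. 191.]
top crank_grip 0.42 [298. 122. 327. 158.]
top red []
tcp [423.7073 232.0401] [321.1216 229.0997]
hub [423.7288 227.4961] [322.4054 235.9251]
grip [435.1264 212.2664] [321.3522 328.0557]
```

```bash
python3 - <<'E'
from h import *
w=cv2.imread("pics/x_wrist.png")[130:340,250:400];s=cv2.imread("pics/x_scene.png")[180:270,385:475]
t=cv2.imread("pics/x_top.png")[130:205,385:460]
a=cv2.resize(w,(429,600),interpolation=cv2.INTER_CUBIC);b=cv2.resize(s,(300,300),interpolation=cv2.INTER_CUBIC);c=cv2.resize(t,(300,300),interpolation=cv2.INTER_CUBIC)
cv2.imwrite("pics/c12.png",np.hstack([a,np.vstack([b,c])]))
E
```

```text
(no output)
```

View pics/c12.png

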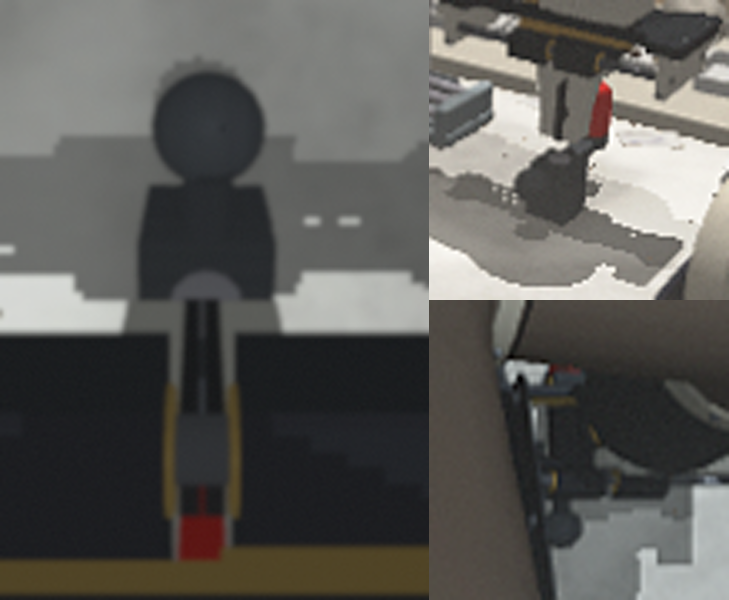

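The close crop (wrist left, scene top right) shows the shut fingertips just above the hub disc, although the reported TCP is 13 mm below the hub top. In the scene view the tip is at about (424,222), while the reported TCP projects to (424,232). So the real tip sits about 27 mm higher than reported. I go lower, to a reported z of 0.005, which is safe either way, and grip.

>>> servo_tool(targets=[{"dx": 0,"dy": 0,"dz": 2,"spin": 0,"grip": 65},{"dx": 0,"dy": 0,"dz": 2,"spin": 0,"grip": 65},{"dx": 0,"dy": 0,"dz": 2,"spin": 0,"grip": 65},{"dx": 0,"dy": 0,"dz": 2,"spin": 0,"grip": 65},{"dx": 0,"dy": 0,"dz": 2,"spin": 0,"grip": 65},{"dx": 0,"dy": 0,"dz": 2,"spin": 0,"grip": 65},{"dx": 0,"dy": 0,"dz": 2,"spin": 0,"grip": 65},{"dx": 0,"dy": 0,"dz": 2,"spin": 0,"grip": 65},{"dx": 0,"dy": 0,"dz": 2,"spin": 0,"grip": 65},{"dx": 0,"dy": 0,"dz": 2,"spin": 0,"grip": 65}])

```text
time_s: 17.88
tcp_pos: [0.6138, -0.2656, 0.0512]
eef_rot: [180.0, -0.0, -179.8]
contact_force: [-0.6, -1.1, -0.2]
gripper_width: 0.0557
```

>>> servo_tool(targets=[{"dx": 0,"dy": 0,"dz": 0,"spin": 0,"grip": 65},{"dx": 0,"dy": 0,"dz": 0,"spin": 0,"grip": 65},{"dx": 0,"dy": 0,"dz": -1,"spin": 0,"grip": 65},{"dx": 0,"dy": 0,"dz": -2.5,"spin": 0,"grip": 65},{"dx": 0,"dy": 0,"dz": -3.5,"spin": 0,"grip": 65},{"dx": 0,"dy": 0,"dz": -4.2,"spin": 0,"grip": 65},{"dx": 0,"dy": 0,"dz": -4.8,"spin": 0,"grip": 65},{"dx": 0,"dy": 0,"dz": -4.8,"spin": 0,"grip": 65},{"dx": 0,"dy": 0,"dz": -4.8,"spin": 0,"grip": 65},{"dx": 0,"dy": 0,"dz": -4.8,"spin": 0,"grip": 65}])

```text
time_s: 18.72
tcp_pos: [0.6143, -0.2657, 0.0038]
eef_rot: [-180.0, 0.0, -179.8]
contact_force: [-0.2, -1.7, -0.5]
gripper_width: 0.0568
```

>>> servo_tool(targets=[{"dx": 0,"dy": 0,"dz": 0,"spin": 0,"grip": 40},{"dx": 0,"dy": 0,"dz": 0,"spin": 0,"grip": 0},{"dx": 0,"dy": 0,"dz": 0,"spin": 0,"grip": 0},{"dx": 0,"dy": 0,"dz": 0,"spin": 0,"grip": 0},{"dx": 0,"dy": 0,"dz": 0,"spin": 0,"grip": 0},{"dx": 0,"dy": 0,"dz": 0,"spin": 0,"grip": 0},{"dx": 0,"dy": 0,"dz": 0,"spin": 0,"grip": 0},{"dx": 0,"dy": 0,"dz": 0,"spin": 0,"grip": 0},{"dx": 0,"dy": 0,"dz": 0,"spin": 0,"grip": 0},{"dx": 0,"dy": 0,"dz": 0,"spin": 0,"grip": 0}], squeeze=35)

```text
time_s: 19.55
tcp_pos: [0.6139, -0.2655, 0.0036]
eef_rot: [-180.0, 0.0, -179.8]
contact_force: [-1.6, 1.3, 4.4]
gripper_width: 0.0335
```

Gripped: 33.5 mm, so the offset is confirmed. For a fuller pad contact I reopen slightly, go 9 mm lower and grip again.

>>> servo_tool(targets=[{"dx": 0,"dy": 0,"dz": 0,"spin": 0,"grip": 55},{"dx": 0,"dy": 0,"dz": 0,"spin": 0,"grip": 55},{"dx": 0,"dy": 0,"dz": 0,"spin": 0,"grip": 55},{"dx": 0,"dy": 0,"dz": -0.5,"spin": 0,"grip": 55},{"dx": 0,"dy": 0,"dz": -0.9,"spin": 0,"grip": 55},{"dx": 0,"dy": 0,"dz": -0.9,"spin": 0,"grip": 40},{"dx": 0,"dy": 0,"dz": -0.9,"spin": 0,"grip": 0},{"dx": 0,"dy": 0,"dz": -0.9,"spin": 0,"grip": 0},{"dx": 0,"dy": 0,"dz": -0.9,"spin": 0,"grip": 0},{"dx": 0,"dy": 0,"dz": -0.9,"spin": 0,"grip": 0}], squeeze=45)

```text
time_s: 20.38
tcp_pos: [0.6136, -0.2655, -0.0059]
eef_rot: [180.0, -0.0, -179.8]
contact_force: [0.0, -0.8, -3.6]
gripper_width: 0.0339
```

>>> servo_tool(targets=[{"dx": 0,"dy": 0,"dz": 0,"spin": 0,"grip": 0},{"dx": 0,"dy": 0,"dz": 0,"spin": 0,"grip": 0},{"dx": 0,"dy": 0,"dz": 0,"spin": 0,"grip": 0},{"dx": 0,"dy": 0,"dz": 0.5,"spin": 0,"grip": 0},{"dx": 0,"dy": 0,"dz": 2,"spin": 0,"grip": 0},{"dx": 0,"dy": 0,"dz": 4,"spin": 0,"grip": 0},{"dx": 0,"dy": 0,"dz": 6,"spin": 0,"grip": 0},{"dx": 0,"dy": 0,"dz": 8,"spin": 0,"grip": 0},{"dx": 0,"dy": 0,"dz": 9,"spin": 0,"grip": 0},{"dx": 0,"dy": 0,"dz": 9,"spin": 0,"grip": 0}])

```text
time_s: 21.22
tcp_pos: [0.6155, -0.266, 0.0875]
eef_rot: [-179.9, 0.3, -179.8]
contact_force: [0.4, -0.2, -3.5]
gripper_width: 0.0337
```

```bash
python3 - <<'E'
from h import *
np.set_printoptions(precision=4,suppress=True)
s=r.get_state();print(s["tcp_pos"],s["eef_rot"],s["gripper_width"],s["contact_force"],s["moment"])
t=s["tcp_pos"]
for c in ["wrist","scene"]:
    im=r.capture(c);cv2.imwrite(f"pics/y_{c}.png",im)
    hsv=cv2.cvtColor(im,cv2.COLOR_BGR2HSV)
    red=((hsv[...,0]<8)|(hsv[...,0]>172))&(hsv[...,1]>150)&(hsv[...,2]>60)
    k,l,st,ce=cv2.connectedComponentsWithStats(red.astype(np.uint8));print(c,[(st[i].tolist(),ce[i].round(1).tolist()) for i in range(1,k) if st[i,4]>8])
    o=r.cut_out("crank",c); print([(round(q["p"],2),np.round(q["extent"])) for q in o[:2]])
u=t[2]+.0055
for n,o,z in [("ball",-.0435,.04),("hub",0,.046),("grip",.06,.088)]:print(n,proj("wrist",[t[0]+o,t[1],u+z]),proj("scene",[t[0]+o,t[1],u+z]))
g=cv2.cvtColor(cv2.imread("pics/y_wrist.png"),cv2.COLOR_BGR2GRAY)[150:250:3,270:370:2]
print("\n".join("".join(" .:-=+*#%@"[9-v//26] for v in row) for row in g))
E
```

```text
[ 0.6155 -0.266   0.0875] [-179.9377    0.2695 -179.8198] 0.033708575269734094 [ 0.433  -0.234  -3.4693] [-0.0588 -0.1475 -0.0596]
wrist [([622, 250, 4, 8, 20], [623.4, 253.6])]
[(0.83, array([292., 166., 353., 321.]))]
scene [([631, 61, 4, 3, 9], [632.3, 62.1])]
[]
ball [320.7778 194.9835] [419.167  201.4768]
hub [320.6067 271.73  ] [427.6272 193.9416]
grip [320.422  426.9892] [439.8082 171.8654]
=================++******+++++++++++++++++++++++++
================++*********+++++++++++++++++++++++
================+**********+++++++++++++++++++++++
===============++***********++++++++++++++++++++++
===============+************++++++++++++++++++++++
===============++**********+++++++++++++++++++++++
+++++++++++++++++***##%%%%%%##*+++++++++++++++++++
++++++++++++++****#%%%%%%%%%%%%%#***********++++++
+++++++++++++****%%%%%%%%%%%%%%%%%#**********+++++
++++++++++++***#%%%%%%%%%%%%%%%%%%%#**************
+++++++++++++*#%%%%%%%%%%#%%%%%%%%%%#*************
++++++++++++**%%%%%%%%%######%%%%%%%%#************
++++++++++++*#%%%%%%%########%%##%%%%#************
++++++++++++*#%%%%%%##########%##%%%
[... 334 characters left out ...]
:=++*%%%%%%%%%%%%%%%#+==-::::::::::::
...........::=%%%%%%%%%%%%%%%%%%%%%%%*-:::::::::::
...........::+%%%%%%%%%%%%%%%%%%%%%%%#-:::::::::::
..........::-#%%%%%%%%%%%%%%%%%%%%%%%%=:::::::::::
..........::=%%%%%%%%%%%%%%%%%%%%%%%%%*-::::-:::::
.........:::+%%%%%%%%%%%%%%%%%%%%%%%%%#-::-:::::::
........:::-#%%%%%%%%%%%%%%%%%%%%%%%%%%=::::::::::
........:::-%%%%%%%%%%%%%%%%%%%%%%%%%%%+-:::::::::
:::::::::-=*%%%%%%%%%%%%%%%%%%%%%%%%%%%#==--------
********+#@%%%%%%%%%%%%%%%%%%%%%%%%%%%%%%#+*******
********#%%%%%%%%%%%%%%%%%%%%%%%%%%%%%%%%%#*******
********%@%%%%%%%%%%%%%%%%%%%%%%%%%%%%%%%@%*******
*******#%@%%%%%%%%%%%%%%%%%%%%%%%%%%%%%%%@%#******
*******#@@%%%%%%%%%%%%%%%%%%%%%%%%%%%%%%%%%%******
```

Crank lifted (3.5 N weight, 33.7 mm), ball centred at wrist (319,192) as expected. Carrying it over the shaft with the +20.5° turn.

>>> servo_tool(targets=[{"dx": -1.5,"dy": 1,"dz": 0,"spin": 0.05,"grip": 0},{"dx": -3,"dy": 4,"dz": 0,"spin": 0.1,"grip": 0},{"dx": -5,"dy": 7.5,"dz": 0.4,"spin": 0.18,"grip": 0},{"dx": -6.5,"dy": 11,"dz": 0.4,"spin": 0.27,"grip": 0},{"dx": -7.3,"dy": 15,"dz": 0.4,"spin": 0.36,"grip": 0},{"dx": -8,"dy": 19,"dz": 0.4,"spin": 0.36,"grip": 0},{"dx": -8.3,"dy": 23,"dz": 0.4,"spin": 0.36,"grip": 0},{"dx": -8.3,"dy": 26.5,"dz": 0.4,"spin": 0.36,"grip": 0},{"dx": -8.3,"dy": 29,"dz": 0.4,"spin": 0.36,"grip": 0},{"dx": -8.3,"dy": 29.7,"dz": 0.4,"spin": 0.36,"grip": 0}])

```text
time_s: 22.25
tcp_pos: [0.5304, 0.0346, 0.0875]
eef_rot: [180.0, -0.0, -159.1]
contact_force: [-0.4, -0.4, -3.3]
gripper_width: 0.0336
```

>>> servo_tool(targets=[{"dx": 0,"dy": 0,"dz": 0,"spin": 0,"grip": 0},{"dx": 0,"dy": 0,"dz": 0,"spin": 0,"grip": 0},{"dx": 0,"dy": 0,"dz": 0,"spin": 0,"grip": 0},{"dx": 0,"dy": 0,"dz": 0,"spin": 0,"grip": 0},{"dx": 0,"dy": 0,"dz": 0,"spin": 0,"grip": 0},{"dx": 0,"dy": 0,"dz": 0,"spin": 0,"grip": 0},{"dx": 0,"dy": 0,"dz": 0,"spin": 0,"grip": 0},{"dx": 0,"dy": 0,"dz": 0,"spin": 0,"grip": 0},{"dx": 0,"dy": 0,"dz": 0,"spin": 0,"grip": 0},{"dx": 0,"dy": 0,"dz": 0,"spin": 0,"grip": 0}])

```text
time_s: 23.08
tcp_pos: [0.5308, 0.0313, 0.0883]
eef_rot: [180.0, -0.0, -159.2]
contact_force: [-0.1, 0.5, -3.7]
gripper_width: 0.0334
```

```bash
python3 - <<'E'
from h import *
np.set_printoptions(precision=4,suppress=True)
s=r.get_state();print(s["tcp_pos"],s["eef_rot"],s["gripper_width"],s["contact_force"],s["moment"],s["joints"])
E
```

```text
[0.5308 0.0313 0.0883] [ 179.9984   -0.     -159.223 ] 0.033404897334201634 [-0.1032  0.4527 -3.746 ] [-0.0446  0.0716 -0.0327] [ 24.5215  12.6061 -25.5329  -0.002  -51.861  -93.7433]
```

>>> servo_tool(targets=[{"dx": 0,"dy": 0,"dz": -1,"spin": 0,"grip": 0},{"dx": 0,"dy": 0,"dz": -2,"spin": 0,"grip": 0},{"dx": 0,"dy": 0,"dz": -2.3,"spin": 0,"grip": 0},{"dx": 0,"dy": 0,"dz": -2.6,"spin": 0,"grip": 0},{"dx": 0,"dy": 0,"dz": -2.9,"spin": 0,"grip": 0},{"dx": 0,"dy": 0,"dz": -3.1,"spin": 0,"grip": 0},{"dx": 0,"dy": 0,"dz": -3.3,"spin": 0,"grip": 0},{"dx": 0,"dy": 0,"dz": -3.5,"spin": 0,"grip": 0},{"dx": 0,"dy": 0,"dz": -3.6,"spin": 0,"grip": 0},{"dx": 0,"dy": 0,"dz": -3.6,"spin": 0,"grip": 0}])

```text
time_s: 23.92
tcp_pos: [0.5307, 0.0314, 0.0522]
eef_rot: [180.0, -0.0, -159.2]
contact_force: [0.1, -0.6, -4.5]
gripper_width: 0.0339
```

The socket slid 4 mm onto the flats with no resistance. Going on down.

>>> servo_tool(targets=[{"dx": 0,"dy": 0,"dz": -0.4,"spin": 0,"grip": 0},{"dx": 0,"dy": 0,"dz": -0.8,"spin": 0,"grip": 0},{"dx": 0,"dy": 0,"dz": -1.2,"spin": 0,"grip": 0},{"dx": 0,"dy": 0,"dz": -1.5,"spin": 0,"grip": 0},{"dx": 0,"dy": 0,"dz": -1.8,"spin": 0,"grip": 0},{"dx": 0,"dy": 0,"dz": -2,"spin": 0,"grip": 0},{"dx": 0,"dy": 0,"dz": -2.1,"spin": 0,"grip": 0},{"dx": 0,"dy": 0,"dz": -2.1,"spin": 0,"grip": 0},{"dx": 0,"dy": 0,"dz": -2.1,"spin": 0,"grip": 0},{"dx": 0,"dy": 0,"dz": -2.1,"spin": 0,"grip": 0}])

```text
time_s: 24.75
tcp_pos: [0.531, 0.0315, 0.0315]
eef_rot: [-180.0, 0.0, -159.2]
contact_force: [-0.4, 0.4, -3.4]
gripper_width: 0.0336
```

Down to the bearing face. Release and rise.

>>> servo_tool(targets=[{"dx": 0,"dy": 0,"dz": 0,"spin": 0,"grip": 60},{"dx": 0,"dy": 0,"dz": 0,"spin": 0,"grip": 60},{"dx": 0,"dy": 0,"dz": 0,"spin": 0,"grip": 60},{"dx": 0,"dy": 0,"dz": 0,"spin": 0,"grip": 60},{"dx": 0,"dy": 0,"dz": 0,"spin": 0,"grip": 60},{"dx": 0,"dy": 0,"dz": 0,"spin": 0,"grip": 60},{"dx": 0,"dy": 0,"dz": 2,"spin": 0,"grip": 60},{"dx": 0,"dy": 0,"dz": 5,"spin": 0,"grip": 60},{"dx": 0,"dy": 0,"dz": 8,"spin": 0,"grip": 60},{"dx": 0,"dy": 0,"dz": 10.5,"spin": 0,"grip": 60}])

```text
time_s: 25.58
tcp_pos: [0.5311, 0.0314, 0.1383]
eef_rot: [-180.0, 0.0, -159.2]
contact_force: [1.2, -0.5, -0.2]
gripper_width: 0.0526
```

>>> servo_tool(targets=[{"dx": 0,"dy": 0,"dz": 1,"spin": -0.09,"grip": 60},{"dx": 2,"dy": 0.7,"dz": 1,"spin": -0.18,"grip": 60},{"dx": 4,"dy": 1.4,"dz": 1,"spin": -0.27,"grip": 60},{"dx": 5.6,"dy": 2.1,"dz": 1,"spin": -0.36,"grip": 60},{"dx": 5.6,"dy": 2.1,"dz": 1,"spin": -0.36,"grip": 60},{"dx": 5.6,"dy": 2.1,"dz": 1,"spin": -0.36,"grip": 60},{"dx": 5.6,"dy": 2.1,"dz": 1,"spin": -0.36,"grip": 60},{"dx": 5.6,"dy": 2.1,"dz": 1,"spin": -0.36,"grip": 60},{"dx": 5.6,"dy": 2.1,"dz": 1,"spin": -0.36,"grip": 60},{"dx": 5.6,"dy": 2.1,"dz": 1,"spin": -0.36,"grip": 60}])

```text
time_s: 26.42
tcp_pos: [0.5865, 0.0523, 0.1466]
eef_rot: [180.0, 0.0, -179.8]
contact_force: [-0.0, 0.7, -0.8]
gripper_width: 0.0527
```

```bash
python3 - <<'E'
from h import *
np.set_printoptions(precision=4,suppress=True)
s=r.get_state();print(s["tcp_pos"],s["eef_rot"],s["gripper_width"],s["contact_force"])
im=r.capture("wrist");cv2.imwrite("pics/z_w.png",im)
hsv=cv2.cvtColor(im,cv2.COLOR_BGR2HSV)
red=((hsv[...,0]<8)|(hsv[...,0]>172))&(hsv[...,1]>130)&(hsv[...,2]>50)
k,l,st,ce=cv2.connectedComponentsWithStats(red.astype(np.uint8));print([(st[i].tolist(),ce[i].round(1).tolist(),onz("wrist",ce[i],.124)) for i in range(1,k) if st[i,4]>8])
print([(round(q["p"],2),np.round(q["extent"])) for q in r.cut_out("crank","wrist")[:2]])
y=.0206
for n,o,z in [("ball",-.0435,.04),("hub",0,.046),("grip",.06,.088)]:print(n,proj("wrist",[.531+o*.939,.0316+o*.343,.036+z]))
g=cv2.cvtColor(im,cv2.COLOR_BGR2GRAY)[120:250:4,250:390:3]
print("\n".join("".join(" .:-=+*#%@"[9-v//26] for v in row) for row in g))
E
```

```text
[0.5865 0.0523 0.1466] [ 179.9916    0.0194 -179.8162] 0.05267787467602382 [-0.044   0.7264 -0.79  ]
[([309, 193, 23, 33, 606], [320.4, 208.9], array([0.5803, 0.0515, 0.124 ])), ([296, 244, 3, 10, 17], [296.7, 248.6], array([0.617, 0.031, 0.124]))]
[(0.65, array([267.,  80., 332., 224.]))]
ball [281.6497  95.1462]
hub [298.8778 142.4491]
grip [321.2493 216.7814]
==..-===***#%#%%**#%%*******================+**
==..-===****%%#%%###%*+*****==============+++**
========***#%#%######%+*****==============+****
========*#%##########%*+****=============+*****
========*#####*+++*###%*****==========--+******
========*#%%%*+++++*##%*****=======++*::+******
========**###*+++++*###%****===+++****:-*******
========***%##****+####%****+++******+:-*******
========+**####***######*************+:-**+****
========+***###########**************+:-*******
========+##########%#%*##%#**********+:-*******
+==**********##############**********+-+*******
*++************#%%####%****************++******
***************#%%%%%%%#**************=*******+
***++*********+#%%%%%%%%**+***********+**+****+
**=-:=*******+-*%%%%%%%%*=:::=*******+::=++**++
--::---::::::-:*%%%%%%%%#-::::-------::::::--::
----:--::::::::*####%%%%%+::::::::::::::::.::::
------:::::::::*####%%%%%%*::::::::::::::::::::
-----::::::::::+####%%%%%%%=:::::::::.:::::::::
-::::::::::::::+####%%%%%%%*:::::::::::::::::::
-::::::::::::::+####%%%%%%%*:::::::::...:::::..
-----::::::::::+####%%%%%%%#::::::::::.........
-----::::::::::+####%%%%%%%%-:::...:::::.::....
-----:::::::::.+####%%%%%%%%-::..:..:.:::::....
--:--::::::::::+#####%%%%%%*::.......::::::....
:::--::::::::::+####==*%%#+-:........:.........
++++=::-------:*####+-----:....................
+++++:-********######***++:......::....::.:-...
*******#%%################***++*+--=-=%*=+***++
*******%@%#####%%#########*=+=+*####*#%@#******
******#@@%######%#########*******#***#@@%******
******%@@%+++++**+=++++++++****#######@@@#*****
```

The grip is seen at (320,209) against a predicted (321,213), and the hub disc where a seated crank should be. Going down over the grip and closing.

>>> servo_tool(targets=[{"dx": 0,"dy": 0,"dz": -3,"spin": 0,"grip": 60},{"dx": 0,"dy": 0,"dz": -6,"spin": 0,"grip": 60},{"dx": 0,"dy": 0,"dz": -8,"spin": 0,"grip": 60},{"dx": 0,"dy": 0,"dz": -8.5,"spin": 0,"grip": 60},{"dx": 0,"dy": 0,"dz": -8.5,"spin": 0,"grip": 30},{"dx": 0,"dy": 0,"dz": -8.5,"spin": 0,"grip": 10},{"dx": 0,"dy": 0,"dz": -8.5,"spin": 0,"grip": 10},{"dx": 0,"dy": 0,"dz": -8.5,"spin": 0,"grip": 10},{"dx": 0,"dy": 0,"dz": -8.5,"spin": 0,"grip": 10},{"dx": 0,"dy": 0,"dz": -8.5,"spin": 0,"grip": 10}], squeeze=20)

```text
time_s: 27.35
tcp_pos: [0.5875, 0.0527, 0.0624]
eef_rot: [180.0, 0.1, -179.8]
contact_force: [0.4, 0.3, 1.1]
gripper_width: 0.0209
```

```bash
python3 - <<'E'
from h import *
np.set_printoptions(precision=4,suppress=True)
s=r.get_state();print(s["time_s"],s["tcp_pos"],s["eef_rot"],s["gripper_width"],s["contact_force"])
# carriage red line and lens in initial top picture and w4/w6
import pickle
def reds(im):
    hsv=cv2.cvtColor(im,cv2.COLOR_BGR2HSV)
    red=((hsv[...,0]<8)|(hsv[...,0]>172))&(hsv[...,1]>110)&(hsv[...,2]>50)
    k,l,st,ce=cv2.connectedComponentsWithStats(red.astype(np.uint8));return [(st[i].tolist(),ce[i]) for i in range(1,k) if st[i,4]>2]
t=cv2.imread("pics/top0.png")
for st,c in reds(t):
    if 280<c[0]<340: print("top line",c,onz("top",c,.042))
w=cv2.imread("pics/w4.png");cal=pickle.load(open("w4.pkl","rb"))
for st,c in reds(w):
    if c[0]>450: print("w4 line",c,onz("w",c,.042,cal))
hsv=cv2.cvtColor(t,cv2.COLOR_BGR2HSV);g=(abs(hsv[...,0].astype(int)-65)<15)&(hsv[...,1]>120)&(hsv[...,2]>70)
g[:,:250]=0;g[:,300:]=0;ys,xs=np.nonzero(g);(cx,cy),(a,b),an=cv2.fitEllipse(cv2.convexHull(np.c_[xs,ys].astype(np.int32)));print("lens",cx,cy,a,b,onz("top",(cx,cy),.145),onz("top",(cx,cy),.135))
s4=cv2.imread("pics/scene0.png");hsv=cv2.cvtColor(s4,cv2.COLOR_BGR2HSV);g=(abs(hsv[...,0].astype(int)-65)<15)&(hsv[...,1]>100)&(hsv[...,2]>60);g[:,:310]=0;g[:,360:]=0;ys,xs=np.nonzero(g);(cx,cy),(a,b),an=cv2.fitEllipse(cv2.convexHull(np.c_[xs,ys].astype(np.int32)));print("lens scene",cx,cy,proj("scene",[.7016,.1116,.14]))
E
```

```text
27.35 [0.5875 0.0527 0.0624] [ 179.9594    0.1131 -179.8314] 0.020880960326790102 [0.4266 0.3497 1.0538]
top line [311. 153.] [0.6625 0.025  0.042 ]
w4 line [514.4615 169.7692] [0.6621 0.0248 0.042 ]
lens 275.0400390625 127.3454818725586 27.25791358947754 28.36190414428711 [0.7017 0.1135 0.145 ] [0.7048 0.1145 0.135 ]
lens scene 331.4387512207031 158.13385009765625 [331.6513 158.6459]
```

Gripped (20.9 mm). Line at y=0.025, lens at y≈0.114, so about 90 mm or 3.75 anticlockwise turns to wind. Work out the circle table.

```bash
python3 - <<'E'
import numpy as np
for a in (20,260,140):
    print(a,[(round(6*(np.cos(np.radians(t))-np.cos(np.radians(a))),1),round(6*(np.sin(np.radians(t))-np.sin(np.radians(a))),1)) for t in a+24*np.arange(1,11)])
E
```

```text
20 [(np.float64(-1.3), np.float64(2.1)), (np.float64(-3.4), np.float64(3.5)), (np.float64(-5.8), np.float64(3.9)), (np.float64(-8.3), np.float64(3.3)), (np.float64(-10.2), np.float64(1.8)), (np.float64(-11.4), np.float64(-0.4)), (np.float64(-11.6), np.float64(-2.9)), (np.float64(-10.7), np.float64(-5.2)), (np.float64(-9.0), np.float64(-7.0)), (np.float64(-6.7), np.float64(-8.0))]
260 [(np.float64(2.5), np.float64(0.1)), (np.float64(4.7), np.float64(1.2)), (np.float64(6.3), np.float64(3.1)), (np.float64(7.0), np.float64(5.5)), (np.float64(6.7), np.float64(8.0)), (np.float64(5.4), np.float64(10.1)), (np.float64(3.3), np.float64(11.5)), (np.float64(0.8), np.float64(11.9)), (np.float64(-1.6), np.float64(11.3)), (np.float64(-3.6), np.float64(9.8))]
140 [(np.float64(-1.2), np.float64(-2.2)), (np.float64(-1.3), np.float64(-4.7)), (np.float64(-0.5), np.float64(-7.0)), (np.float64(1.2), np.float64(-8.8)), (np.float64(3.6), np.float64(-9.8)), (np.float64(6.0), np.float64(-9.7)), (np.float64(8.3), np.float64(-8.6)), (np.float64(9.9), np.float64(-6.7)), (np.float64(10.6), np.float64(-4.3)), (np.float64(10.2), np.float64(-1.8))]
```

>>> servo_tool(targets=[{"dx": -1.3,"dy": 2.1,"dz": 0,"spin": 0,"grip": 10},{"dx": -3.4,"dy": 3.5,"dz": 0,"spin": 0,"grip": 10},{"dx": -5.8,"dy": 3.9,"dz": 0,"spin": 0,"grip": 10},{"dx": -8.3,"dy": 3.3,"dz": 0,"spin": 0,"grip": 10},{"dx": -10.2,"dy": 1.8,"dz": 0,"spin": 0,"grip": 10},{"dx": -11.4,"dy": -0.4,"dz": 0,"spin": 0,"grip": 10},{"dx": -11.6,"dy": -2.9,"dz": 0,"spin": 0,"grip": 10},{"dx": -10.7,"dy": -5.2,"dz": 0,"spin": 0,"grip": 10},{"dx": -9.0,"dy": -7.0,"dz": 0,"spin": 0,"grip": 10},{"dx": -6.7,"dy": -8.0,"dz": 0,"spin": 0,"grip": 10}])

```text
time_s: 28.18
tcp_pos: [0.5199, -0.0278, 0.0621]
eef_rot: [179.9, 0.1, -179.9]
contact_force: [0.0, 18.6, -7.8]
gripper_width: 0.0208
```

```bash
cat > line.py <<'E'
from h import *
np.set_printoptions(precision=4,suppress=True)
s=r.get_state();print(s["time_s"],s["tcp_pos"],s["gripper_width"],s["contact_force"],s["moment"])
t=r.capture("top");cv2.imwrite("pics/line.png",t);hsv=cv2.cvtColor(t,cv2.COLOR_BGR2HSV)
red=((hsv[...,0]<10)|(hsv[...,0]>170))&(hsv[...,1]>80)&(hsv[...,2]>50)
k,l,st,ce=cv2.connectedComponentsWithStats(red.astype(np.uint8))
for i in range(1,k):
    c=ce[i]
    if 250<c[0]<340 and 110<c[1]<215 : print("red",c,st[i,4],onz("top",c,.042))
E
python3 line.py
```

```text
28.1833 [ 0.5199 -0.0278  0.0621] 0.020822221834264052 [ 0.0267 18.6095 -7.7803] [7.2444 0.1014 0.0682]
red [305.5 153.5] 8 [0.661 0.04  0.042]
```

>>> servo_tool(targets=[{"dx": 2.5,"dy": 0.2,"dz": -0.1,"spin": 0,"grip": 10},{"dx": 4.7,"dy": 1.2,"dz": -0.1,"spin": 0,"grip": 10},{"dx": 6.3,"dy": 3.1,"dz": -0.1,"spin": 0,"grip": 10},{"dx": 7.0,"dy": 5.5,"dz": -0.1,"spin": 0,"grip": 10},{"dx": 6.7,"dy": 8.0,"dz": -0.1,"spin": 0,"grip": 10},{"dx": 5.4,"dy": 10.1,"dz": -0.1,"spin": 0,"grip": 10},{"dx": 3.3,"dy": 11.5,"dz": -0.1,"spin": 0,"grip": 10},{"dx": 0.8,"dy": 11.9,"dz": -0.1,"spin": 0,"grip": 10},{"dx": -1.6,"dy": 11.3,"dz": -0.1,"spin": 0,"grip": 10},{"dx": -3.6,"dy": 9.8,"dz": -0.1,"spin": 0,"grip": 10}])

```text
time_s: 29.07
tcp_pos: [0.4854, 0.0732, 0.0621]
eef_rot: [179.8, 0.3, -179.7]
contact_force: [7.7, -2.5, -2.6]
gripper_width: 0.0211
```

```bash
python3 line.py
```

```text
29.0667 [0.4854 0.0732 0.0621] 0.02112202989896017 [ 7.6635 -2.4583 -2.5977] [-1.1694 -3.0818 -0.0452]
red [299.75 153.  ] 4 [0.6623 0.0556 0.042 ]
```

>>> servo_tool(targets=[{"dx": -1.2,"dy": -2.2,"dz": 0,"spin": 0,"grip": 10},{"dx": -1.3,"dy": -4.7,"dz": 0,"spin": 0,"grip": 10},{"dx": -0.5,"dy": -7.0,"dz": 0,"spin": 0,"grip": 10},{"dx": 1.2,"dy": -8.8,"dz": 0,"spin": 0,"grip": 10},{"dx": 3.6,"dy": -9.8,"dz": 0,"spin": 0,"grip": 10},{"dx": 6.0,"dy": -9.7,"dz": 0,"spin": 0,"grip": 10},{"dx": 8.3,"dy": -8.6,"dz": 0,"spin": 0,"grip": 10},{"dx": 9.9,"dy": -6.7,"dz": 0,"spin": 0,"grip": 10},{"dx": 10.6,"dy": -4.3,"dz": 0,"spin": 0,"grip": 10},{"dx": 10.2,"dy": -1.8,"dz": 0,"spin": 0,"grip": 10}])

```text
time_s: 29.95
tcp_pos: [0.5893, 0.0522, 0.0615]
eef_rot: [-179.9, 0.2, -179.9]
contact_force: [-1.0, -4.2, 3.3]
gripper_width: 0.0211
```

>>> servo_tool(targets=[{"dx": -1.3,"dy": 2.1,"dz": 0,"spin": 0,"grip": 10},{"dx": -3.4,"dy": 3.5,"dz": 0,"spin": 0,"grip": 10},{"dx": -5.8,"dy": 3.9,"dz": 0,"spin": 0,"grip": 10},{"dx": -8.3,"dy": 3.3,"dz": 0,"spin": 0,"grip": 10},{"dx": -10.2,"dy": 1.8,"dz": 0,"spin": 0,"grip": 10},{"dx": -11.4,"dy": -0.4,"dz": 0,"spin": 0,"grip": 10},{"dx": -11.6,"dy": -2.9,"dz": 0,"spin": 0,"grip": 10},{"dx": -10.7,"dy": -5.2,"dz": 0,"spin": 0,"grip": 10},{"dx": -9.0,"dy": -7.0,"dz": 0,"spin": 0,"grip": 10},{"dx": -6.7,"dy": -8.0,"dz": 0,"spin": 0,"grip": 10}])

```text
time_s: 30.78
tcp_pos: [0.5191, -0.0281, 0.0616]
eef_rot: [179.9, 0.1, -179.9]
contact_force: [-1.5, 16.9, -1.7]
gripper_width: 0.0216
```

```bash
python3 line.py
```

```text
30.7833 [ 0.5191 -0.0281  0.0616] 0.02157512962871874 [-1.4951 16.9187 -1.684 ] [6.5117 0.3895 0.0268]
red [288.  152.5] 4 [0.6636 0.0874 0.042 ]
```

>>> servo_tool(targets=[{"dx": 2.5,"dy": 0.2,"dz": 0,"spin": 0,"grip": 10},{"dx": 4.7,"dy": 1.2,"dz": 0,"spin": 0,"grip": 10},{"dx": 6.3,"dy": 3.1,"dz": 0,"spin": 0,"grip": 10},{"dx": 7.0,"dy": 5.5,"dz": 0,"spin": 0,"grip": 10},{"dx": 6.7,"dy": 8.0,"dz": 0,"spin": 0,"grip": 10},{"dx": 5.4,"dy": 10.1,"dz": 0,"spin": 0,"grip": 10},{"dx": 3.3,"dy": 11.5,"dz": 0,"spin": 0,"grip": 10},{"dx": 0.8,"dy": 11.9,"dz": 0,"spin": 0,"grip": 10},{"dx": -1.6,"dy": 11.3,"dz": 0,"spin": 0,"grip": 10},{"dx": -3.6,"dy": 9.8,"dz": 0,"spin": 0,"grip": 10}])

```text
time_s: 31.67
tcp_pos: [0.4844, 0.0729, 0.062]
eef_rot: [179.8, 0.3, -179.7]
contact_force: [8.6, -3.7, -3.8]
gripper_width: 0.0215
```

```bash
python3 line.py; python3 - <<'E'
from h import *
np.set_printoptions(precision=4,suppress=True)
t=cv2.imread("pics/line.png");hsv=cv2.cvtColor(t,cv2.COLOR_BGR2HSV);g=(abs(hsv[...,0].astype(int)-65)<15)&(hsv[...,1]>120)&(hsv[...,2]>70)
g[:,:250]=0;g[:,300:]=0;ys,xs=np.nonzero(g);(cx,cy),(a,b),an=cv2.fitEllipse(cv2.convexHull(np.c_[xs,ys].astype(np.int32)));print("lens",cx,cy,a,b,onz("top",(cx,cy),.14),len(xs),(xs.min()+xs.max())/2,(ys.min()+ys.max())/2)
# rail ends for yaw, from w4 & top0: edges
for o in r.cut_out("magnifier","top")[:1]+r.cut_out("carriage","top")[:1]: print(o["p"],o["extent"])
E
```

```text
31.6667 [0.4844 0.0729 0.062 ] 0.02150877502549049 [ 8.6318 -3.6615 -3.802 ] [-1.697  -3.5872 -0.0551]
red [282. 152.] 3 [0.6649 0.1037 0.042 ]
lens 275.0520324707031 127.35816955566406 27.301300048828125 28.276716232299805 [0.7033 0.114  0.14  ] 186 275.0 127.5
0.62 [268.6, 127.5, 297.5, 156.5]
```

Line at y=0.1037, target about 0.115 (lens 0.114 plus the stage's small yaw), so about 165° more.

>>> servo_tool(targets=[{"dx": -0.9,"dy": -1.5,"dz": 0,"spin": 0,"grip": 10},{"dx": -1.4,"dy": -3.1,"dz": 0,"spin": 0,"grip": 10},{"dx": -1.3,"dy": -4.8,"dz": 0,"spin": 0,"grip": 10},{"dx": -0.8,"dy": -6.5,"dz": 0,"spin": 0,"grip": 10},{"dx": 0.2,"dy": -7.9,"dz": 0,"spin": 0,"grip": 10},{"dx": 1.5,"dy": -9.0,"dz": 0,"spin": 0,"grip": 10},{"dx": 3.1,"dy": -9.7,"dz": 0,"spin": 0,"grip": 10},{"dx": 4.8,"dy": -9.9,"dz": 0,"spin": 0,"grip": 10},{"dx": 6.5,"dy": -9.5,"dz": 0,"spin": 0,"grip": 10},{"dx": 8.0,"dy": -8.8,"dz": 0,"spin": 0,"grip": 10}])

```text
time_s: 32.65
tcp_pos: [0.564, -0.0189, 0.0614]
eef_rot: [-179.9, -0.0, -179.9]
contact_force: [-5.1, -0.5, 8.5]
gripper_width: 0.021
```

```bash
python3 line.py; python3 - <<'E'
from h import *
t=cv2.imread("pics/line.png");g=t[118:158,255:300]
print("\n".join(" ".join("%3d"%v for v in row) for row in (g[28:,:,2].astype(int)-g[28:,:,0])))
gr=cv2.cvtColor(g,cv2.COLOR_BGR2GRAY)
print("\n".join("".join(" .:-=+*#%@"[9-v//26]*2 for v in row) for row in gr))
E
```

```text
32.65 [ 0.564  -0.0189  0.0614] 0.020965177156868735 [-5.127  -0.5311  8.4621] [-0.0198  2.0585 -0.0044]
  9   8   9   9   8   8   7   8   6   8   9   9   9   9   8   9  11   9   8   9   9  10  10   9   9   9  11  10   9  12  11  11  11  13  13  11  10  12  12   9  11  12   9  12  13
  7   9   7   8   8   8   8  10  10   9   8  10  10   9   8  10  11  10   9   9   9   9  10  11  11  10  12  12  11  12  11  11  11  11  11  12  11  11  11  11  12  11  10  12  12
  9   9   7   9   9   9   9   8   9  10   9   9  10  10  10   9  10   9  10  12   9  10  12  12  12  11  10  11  11  11  10  11  11  10  12  11  11  11  11  12  12  13  11  12  10
 11   8   9  10  11  10  10  10   9  10  10   9  11  10   9  11  12  10  11  11  12  11  10  12  12  12  11  11  13  11  11  11  12  10  13  13  12  11  11  11  10  12  11  10  10
  8   8   9   8   9  10   9   9  11  10  10  10   9  10  12  11  11  12  12  11  11  11  11  11  13  12  11  10  13  11  12  12  10  11  12  12  11  10  10  11  10  10  13  12  10
 10  10   9  11  12  11   8  10  10  10  11  11  11  11  11  12  11  12  11  12  12  12  13  12
[... 4104 characters left out ...]
***************************************************************
******************************************************************************************
******************************************************************************************
******************************************************************************************
******************************************************************************************
**********************************************************************##******************
##****************************************************************************************
%%****************************************************************************************
```

The arm hides the line here, but the tool angle says +165°, which puts the line at about 0.1147. Release, rise, back off and check.

>>> servo_tool(targets=[{"dx": 0,"dy": 0,"dz": 0,"spin": 0,"grip": 10},{"dx": 0,"dy": 0,"dz": 0,"spin": 0,"grip": 60},{"dx": 0,"dy": 0,"dz": 0,"spin": 0,"grip": 60},{"dx": 0,"dy": 0,"dz": 0,"spin": 0,"grip": 60},{"dx": 0,"dy": 0,"dz": 0,"spin": 0,"grip": 60},{"dx": 0,"dy": 0,"dz": 0,"spin": 0,"grip": 60},{"dx": 0,"dy": 0,"dz": 0,"spin": 0,"grip": 60},{"dx": 0,"dy": 0,"dz": 3,"spin": 0,"grip": 60},{"dx": 0,"dy": 0,"dz": 6,"spin": 0,"grip": 60},{"dx": 0,"dy": 0,"dz": 10,"spin": 0,"grip": 60}])

```text
time_s: 33.53
tcp_pos: [0.561, -0.0179, 0.1594]
eef_rot: [-179.9, -0.3, -179.9]
contact_force: [0.3, 0.3, -0.6]
gripper_width: 0.0524
```

>>> servo_tool(targets=[{"dx": 0,"dy": 0,"dz": 2,"spin": 0,"grip": 60},{"dx": 0,"dy": -4,"dz": 4,"spin": 0,"grip": 60},{"dx": 0,"dy": -8,"dz": 4,"spin": 0,"grip": 60},{"dx": 0,"dy": -12,"dz": 4,"spin": 0,"grip": 60},{"dx": 0,"dy": -16,"dz": 4,"spin": 0,"grip": 60},{"dx": 0,"dy": -20,"dz": 4,"spin": 0,"grip": 60},{"dx": 0,"dy": -24,"dz": 4,"spin": 0,"grip": 60},{"dx": 0,"dy": -28,"dz": 4,"spin": 0,"grip": 60},{"dx": 0,"dy": -30,"dz": 4,"spin": 0,"grip": 60},{"dx": 0,"dy": -30,"dz": 4,"spin": 0,"grip": 60}])

```text
time_s: 34.37
tcp_pos: [0.5619, -0.3216, 0.1994]
eef_rot: [-180.0, -0.1, 179.9]
contact_force: [0.2, 1.0, -0.2]
gripper_width: 0.0526
```

```bash
python3 line.py; python3 - <<'E'
from h import *
np.set_printoptions(precision=4,suppress=True)
t=cv2.imread("pics/line.png");a=(t[145:160,265:292,2].astype(int)-t[145:160,265:292,0]);print(a)
for n in ["jar","stone","crank","carriage"]:
    for o in r.cut_out(n,"top")[:2]:
        ys,xs=np.nonzero(o["mask"]);print(n,round(o["p"],2),np.round(o["extent"]),xs.mean().round(1),ys.mean().round(1))
s=r.capture("scene")
for n in ["crank"]:
    for o in r.cut_out(n,"scene")[:2]: print("scene",n,round(o["p"],2),np.round(o["extent"]))
c,sn=np.cos(np.radians(-57)),np.sin(np.radians(-57))
for n,q,z in [("hub",0,.046),("grip",.06,.088),("ball",-.0435,.04)]: print(n,proj("top",[.531+q*c,.0316+q*sn,.036+z]),proj("scene",[.531+q*c,.0316+q*sn,.036+z]))
hsv=cv2.cvtColor(t,cv2.COLOR_BGR2HSV);red=((hsv[...,0]<8)|(hsv[...,0]>172))&(hsv[...,1]>130)&(hsv[...,2]>50)
ys,xs=np.nonzero(red[180:240,300:360]);print("red grip top",xs.mean()+300,ys.mean()+180)
hsv=cv2.cvtColor(s,cv2.COLOR_BGR2HSV);red=((hsv[...,0]<8)|(hsv[...,0]>172))&(hsv[...,1]>130)&(hsv[...,2]>50);red[:,:300]=0;red[:,450:]=0;ys,xs=np.nonzero(red);print("scene red",xs.mean(),ys.min(),ys.max(),proj("scene",[.531+.06*c,.0316+.06*sn,.124]),proj("scene",[.531+.06*c,.0316+.06*sn,.082]))
E
```

```text
34.3667 [ 0.5619 -0.3216  0.1994] 0.052613589013469936 [ 0.183   1.0002 -0.223 ] [ 0.0688 -0.0864 -0.0335]
red [278. 152.] 3 [0.6648 0.1146 0.042 ]
red [327.3448 184.931 ] 58 [ 0.5749 -0.0192  0.042 ]
[[ -2  -4  -8 -16 -16 -16 -15  -2  -2  -1  -1   0  -1  -1   0   1  -1   0
    0  -4  -8 -11 -12 -11  -8  -4  -4]
 [ -2  -3  -8 -15 -15 -14 -14 -13   1  -1   1   0   0  -1   0   0  -1   0
   -3 -10 -14 -11 -12 -12 -11  -3  -4]
 [ -4  -2  -6 -15 -15 -16 -14 -14  -3   1   0  -1   0   0  -1   0  -1  -4
  -10 -11 -12 -12 -15 -16 -13  -1  -4]
 [ -5  -4 -10 -14 -16 -13 -14 -15 -13  -2   3   2   2   0   2  -1  -4  -9
  -11 -11 -14 -13 -15 -14 -11  -3  -2]
 [-18 -19 -19 -17 -14 -14 -14 -15 -15 -13  -3   2   3   3  -1  -4 -14 -14
  -14 -14 -14 -15 -14 -16 -12  -9 -11]
 [-19 -19 -19 -18 -13 -14 -14 -15 -14 -15 -13  -8  -3   2  -8 -15 -16 -15
  -15 -15 -14 -15 -14 -14 -15 -15 -20]
 [-19 -18 -19 -19 -18 -19 -13 -14 -13 -14 -16 -16   8  48  -2 -20 -16 -15
  -14 -14 -14 -17 -15 -14 -14 -20 -19]
 [-18 -19 -18 -19 -19 -19 -14 -15 -13 -14 -16 -17  13  68   2 -20 -16 -13
  -16 -15 -15 -15 -15 -15 -16 -18 
[... 621 characters left out ...]
-9 -12 -11  -5  -7  -8
   -6  -6  -6  -6  -7  -6  -6  -6   0]
 [ -6  -6  -5  -6  -6  -5  -5  -7  -4  -5  -6  -6  -5 -13 -18  -8  -5  -6
   -6  -8  -5  -6  -7  -6  -5  -6  -3]]
jar 0.85 [337. 228. 369. 251.] 352.6 240.1
jar 0.78 [252. 230. 279. 257.] 265.8 241.9
stone 0.62 [223. 178. 248. 200.] 237.1 187.8
crank 0.63 [289. 180. 332. 215.] 310.4 197.7
carriage 0.66 [264. 125. 296. 153.] 279.9 144.1
scene crank 0.77 [298. 185. 339. 212.]
hub [308.2467 199.2802] [315.7256 197.0291]
grip [328.4028 184.2453] [336.7977 183.8125]
ball [294.11   208.6195] [300.7116 198.4256]
red grip top 327.55555555555554 184.06666666666666
scene red 336.61290322580646 183 197 [336.7977 183.8125] [336.7838 197.7948]
```

The line is at y=0.1146 with the lens centre at 0.114 (target 0.114 to 0.1155). The crank matches the seated prediction in two cameras, and the stone and jar are where they should be. Handing in.

```bash
python3 -c "
from plant import r
print(r.close_job())"
```

```text
the job is handed in; nothing more can be done
None
```

The job is handed in at about 34 s of the 72 s allowed. The carriage's red line is under the lens, and the crank is left on the shaft. `close_job` gives no verdict, so what follows is from my own last checks.

**What I did**
- I gripped the green-lidded jar and slid it upright to about 0.16 m from the shaft.
- I turned the crank to match the shaft (about 20°) and lowered it by its hub without resistance to the bearing face.
- I wound it about 1365° anticlockwise by the red grip, then let go and backed the arm off.

**Last checks**
- **Carriage:** the red line is at y = 0.1146 m. The lens centre is at 0.114 m, or about 0.115 m at the line allowing for the stage's small yaw. That leaves about 1 mm of error against the 6 mm allowed.
- **Crank:** its red grip is within about 1 pixel of where a seated crank should appear, in both the top and scene cameras. One pixel is about 2.5 mm.
- **Jar and stone:** the jar is still clear of the swing. The stone is within half a pixel of its starting place.

**What disagreed**
- My first three tries at gripping the crank hub closed on nothing. The camera views showed the real fingertips about 27 mm higher than the reported tool position, so I went lower and the grip held.
- While winding, the sideways force on the tool reached about 19 N, well under the limits. I put it down to a small mismatch in the winding radius.
- The arm hid the red line at the end of winding, so I stopped by tool angle. The picture taken after backing off confirmed it.

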